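# Clear the catch tray and reload the label dispenser

### The arm

A 6-joint arm with a two-finger parallel gripper is mounted at the origin on the work surface. World frame = base frame: x ahead of the robot, y to its left, z up, the work surface at z = 0. Lengths are in m, angles in rad, forces in N, time in s.
With the tool pointing down it reaches from about 0.35 to 0.975 m from the base axis. Payload 17.4 kg.
Tool frame: the origin (TCP) lies between the finger pads; the fingertips stand robot.finger_overhang ahead of it and the grasp point (between the pads) lies 3 mm ahead of it (robot.finger_overhang is the distance from the TCP to the fingertips, in m); z points along the fingers, y is the line along which they close (so a half turn about z gives the same grasp; the last joint's range is limited). The gripper opens to 85 mm and grips with 20 to 120 N. Pads are 22 mm wide; open, the fingers measure 114 mm over their backs; the gripper's body (76 mm by 85 mm) begins 54 mm behind the grasp point. The pads swing forward as they close: fully open they stand 13 mm farther back than shut.
Start: joints at [1.271, 0.116, 1.442, -0, 1.584, -0.038], TCP at [0.175, 0.652, 0.253] pointing down, gripper open.
Joint ranges: [-2.83, 2.83], [-0.83, 2.19], [0.07, 2.5], [-1.14, 4.28], [0.01, 3], [-2.97, 2.97]. Speed limits (rad/s): [1.89, 1.89, 2.22, 3.14, 3.14, 3.14].

### API

Orientations are given as a rotation vector (axis times angle).
In Python, from plant import robot gives the robot as it stands. The module is installed in compiled form; this text tells all that it offers.
- The arm moves only by the tool carry_out, never from a script. Its argument "commands" is text: rows parted by semicolons, each of 7 numbers parted by spaces: the shift along the tool's x, y, z in cm, then the turn, a rotation vector about the tool's x, y, z in degrees, then the finger opening in cm, from 0 to 8.54. A call has exactly 5 rows; each row shifts and turns the commanded pose from where the row before left it, along the tool's axes as they then stand; what a row does not reach is not made up. A row lasts 1/12 s, in which the tool goes at most 41.7 mm and 7.16 degrees, less where a joint would pass 70% of its speed; a pose out of reach is approached as far as the arm can. A call is refused whole if a number of a shift passes 4.17 or a number of a turn 7.16, either way. A call with a gripper value outside its range is refused whole. The fingers move at their own pace and stop on an object; the grip force is fixed at half the most. Time passes only in rows, so rows that do not move let the fingers close, or fill a call up. It gives the time, the measured TCP pose, the force, the opening and the grip force at its end, in the units of the state.
- robot.get_obs(): the state, without advancing time (a new reading comes with each control period).
- robot.grab_frame(name): name is "scene" or "side" or "wrist"; returns the picture (400x640x3 uint8, red, green, blue); there is no depth.
- robot.calibration(name): a dict with "camera_matrix" (3x3 intrinsics, pixels), "R" (3x3) and "t" (3): a world point X has camera coordinates R X + t. Camera axes: x right, y down, z forward; pixel columns grow to the right and rows downward; lengths in m; the calibration is good to about 2 mm. A picture is of the moment at which its call begins: read the wrist's pose just before it. calibration takes no time and is no camera call; for the wrist camera it gives the pose at the moment of the call.
- robot.hand_in(): hands the job in; it is judged then, once.
The state is a dict: "time_s": time; "joint_pos": joint angles; "dq": joint speeds; "tau": joint torques, N m; "tool_pos": TCP position; "tcp_rot": TCP orientation; "wrist_force": force on the tool from outside, world axes, zero at the start; "wrist_torque": the same for the moment, N m; "gripper_width": opening from 0.0 (shut) to 1.0 (fully open); "finger_force": force on a finger pad.
Only numpy, scipy, OpenCV 4.12 (cv2) and the standard library are available. Lean on these libraries where they do the work, as an engineer would, in place of code of your own. Each camera call takes 0.05 s, during which the arm holds its last target. There are 200 camera calls.

### The job

Get the packing table ready for the next batch: move every finished carton from the sealer's catch tray into the empty red basket beside it, plant the metal spindle upright and fully home in the blind socket hidden off-centre at the bottom of the label dispenser's deep well (feel for it with the spindle's foot), and then slip the roll of labels over the planted spindle so that it lies flat on the dispenser's deck. When all of that is done, press the dispenser's feed button fully down and let it go. Leave the other things on the table where they are.

Things in the scene. Friction and masses are not known exactly. Their poses are not given: they have to be found in the camera images.
- carton1: sealed plain cardboard carton, 85 (its x) x 50 (its y) x 36 mm high, 90 g, lying flat in the catch tray at the start; origin at the centre of its underside, z up. Two to four cartons are there in a run; an absent one is given as None
- carton2: sealed plain cardboard carton, 85 (its x) x 50 (its y) x 36 mm high, 90 g, lying flat in the catch tray at the start; origin at the centre of its underside, z up. Two to four cartons are there in a run; an absent one is given as None
- carton3: sealed plain cardboard carton, 85 (its x) x 50 (its y) x 36 mm high, 90 g, lying flat in the catch tray at the start; origin at the centre of its underside, z up. Two to four cartons are there in a run; an absent one is given as None
- carton4: sealed plain cardboard carton, 85 (its x) x 50 (its y) x 36 mm high, 90 g, lying flat in the catch tray at the start; origin at the centre of its underside, z up. Two to four cartons are there in a run; an absent one is given as None
- tray: the sealer's shallow metal catch tray, fixed, 250 x 250 mm; origin at the centre of its underside; its floor lies 8 mm above the table, and lips round its edge rise 6 mm above that floor
- basket: low red plastic basket with slotted sides, fixed, 290 (its x) x 230 (its y) x 70 mm high, walls and floor 5 mm thick, open at the top; origin at the centre of its underside
- dispenser: label dispenser, fixed: a grey block 120 (its x) x 200 (its y) x 80 mm high with a flat top deck; origin at the centre of its underside. A round well is at (0, +60) mm in its frame and the feed button at (0, -60) mm
- well (a point): centre of the mouth of the dispenser's well, at deck height (80 mm above the table). The well is 38 mm across and 50 mm deep with a flat dark floor. In that floor is one upright blind round socket, 20 mm across with a 2 mm chamfer and 20 mm deep, whose centre lies up to 5 mm off the well's axis in each of the dispenser's x and y, differently at every start; no reading gives it
- spindle: plain aluminium spindle, 180 g: a round shaft 18 mm across with a chamfered foot and, on its top 14 mm, a head 24 mm across; 190 mm long in all. Origin at the centre of its foot, z along it to the head. At the start it stands upright in its stand
- spindle_tip (a point): centre of the spindle's foot. Fully home it is 70 mm below the dispenser's deck (10 mm above the table), and the spindle's top then stands 120 mm above the deck
- stand: black plastic parking block for the spindle, fixed, 70 x 70 x 45 mm high with a loose round hole 24 mm across and 40 mm deep; origin at the centre of its underside
- roll: roll of paper labels lying flat on the table: a ring 66 mm outside, core hole 32 mm, 40 mm high, 80 g; origin at the centre of its lower face, z along its axis
- feed_top (a point): centre of the top of the feed button, a spring push button 32 mm across on the dispenser's deck
- feed (a joint): travel of the feed button: 0 released, 0.006 m fully down (takes about 5 N)
- timer: bystander: orange kitchen timer, 30 x 75 x 65 mm; origin under its centre
- packing_tape: bystander: large brown roll of packing tape, 104 mm across, 48 mm high (not the roll of labels)
- cleaner: bystander: white bottle 60 mm across, 160 mm high
- pen_cup: bystander: grey cup 76 mm across, 100 mm high
- stapler: bystander: black stapler 150 mm long, 51 mm high
- card_stack: bystander: stack of printed cards 93 x 136 x 32 mm
- scraper: bystander: flat spatula lying on the table
Mind the look-alikes: they are no part of the job. Leave any blue look-alike of the roll alone.

How it is judged:
By the outcome, as a careful person would: the job done as asked, in the order asked, and still so for the second after the job is handed in, with the robot touching nothing.
Of carton1, carton2, carton3, carton4 only 2 to 4 are there at a start; the rules pass over those that are not, and their reading is None.
At some moment in a run one of carton1, carton2, carton3, carton4 may be knocked a few centimetres aside while the robot is not near it.
Once in a run the grip may slacken for a moment while it holds something.
It also fails if it takes over 210 s, if anything falls off the work surface, if the arm or the gripper's body presses on something with over 40 N, if the wrist force passes 120 N, or if a joint passes its speed limit or range.

## Working session

There is one attempt and no reset: what is moved stays moved. The work goes in short steps, Python scripts to look and compute and a tool call to move; the robot and the scene stay as the last step left them, time stands still between calls to the robot, and variables do not carry over. Pictures are saved under pics/ and viewed, at most 14 in all, crops included, and the job is handed in when it is done.

Besides the shell and the picture viewer there is one more tool, called after "Request:" by a JSON object that holds its "op" and its "data". carry_out: Moves the arm, as the interface text tells. Its arguments: {"type":"object","properties":{"commands":{"type":"string"}},"required":["commands"]}

```bash
mkdir -p pics; cat > h.py <<'E'
import numpy as np, cv2
from plant import robot
def grab(n,f):
    c=robot.calibration(n); im=robot.grab_frame(n)[:,:,::-1].copy(); cv2.imwrite('pics/'+f,im); return im,c
def ray(c,px):
    d=np.linalg.inv(c["camera_matrix"])@np.array([px[0],px[1],1.]); R=np.array(c["R"]); return -R.T@np.array(c["t"]), R.T@d
def plane(c,px,z):
    o,d=ray(c,px); return o+d*(z-o[2])/d[2]
def proj(c,X):
    p=np.array(c["camera_matrix"])@(np.array(c["R"])@np.array(X)+np.array(c["t"])); return p[:2]/p[2]
E
python3 - <<'E'
from h import *
print(robot.finger_overhang, robot.get_obs())
for n in("scene","side"):
    im,c=grab(n,n+'0.png'); o,d=ray(c,(320,200)); print(n,o,d,plane(c,(320,200),0))
E
```

```text
0.022 {'time_s': 0.0, 'joint_pos': array([ 1.27121083e+00,  1.16500304e-01,  1.44228151e+00,  2.67689230e-05,
        1.58401604e+00, -3.78084031e-02]), 'dq': array([ 2.50547088e-03,  1.50190494e-03, -1.74483352e-03,  7.35926575e-05,
        4.90663617e-04,  1.60369458e-03]), 'tau': array([-1.71996500e-03, -7.31960821e+01, -6.32496214e+01, -1.92977823e-04,
        6.20504390e-03, -8.11727705e-05]), 'tool_pos': array([0.17464438, 0.65183641, 0.25254242]), 'tcp_rot': array([-4.09994960e-01, -3.11449321e+00,  1.85905377e-03]), 'wrist_force': array([-0.4766674 , -0.15301463,  0.87530584]), 'wrist_torque': array([-0.01819844, -0.00522197, -0.02678812]), 'finger_force': 0.0, 'gripper_width': 1.0008024577175834}
scene [ 1.49767463 -0.08656608  0.81542835] [-0.81013461  0.10821409 -0.57678886] [0.35235652 0.06642029 0.        ]
side [ 0.12123079 -0.94979195  0.83305821] [ 0.28988144  0.75218723 -0.59191448] [0.52920884 0.10883354 0.        ]
```

View pics/scene0.png

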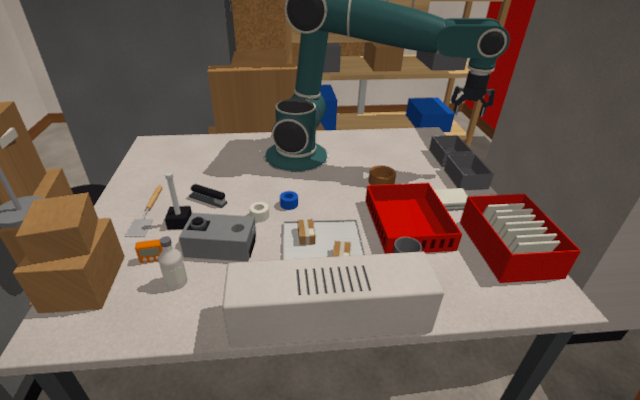

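View pics/side0.png

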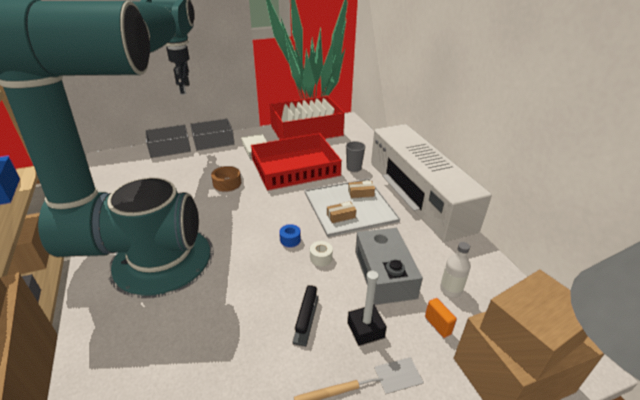

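The scene shows two cartons in the tray, at about (306,232) and (342,250). The spindle in its stand is at (176,200), the white label roll at (260,212), the dispenser at (218,236) and the empty red basket at (410,217). The side view agrees: cartons (341,212) and (361,188), well (381,238), button (396,268), roll (321,254), spindle (371,300). I'll crop for detail.

```bash
python3 - <<'E'
from h import *
a=cv2.imread('pics/side0.png'); 
cv2.imwrite('pics/c1.png',cv2.resize(a[130:350,240:480],None,fx=2.7,fy=2.7,interpolation=cv2.INTER_CUBIC)[:600])
b=cv2.imread('pics/scene0.png'); cv2.imwrite('pics/c2.png',cv2.resize(b[165:275,150:410],None,fx=3,fy=3,interpolation=cv2.INTER_CUBIC))
E
```

```text
(no output)
```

View pics/c1.png

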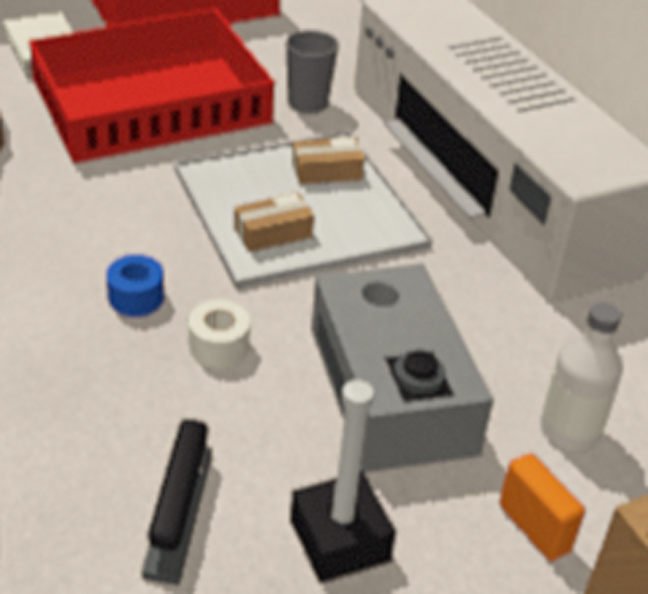

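View pics/c2.png

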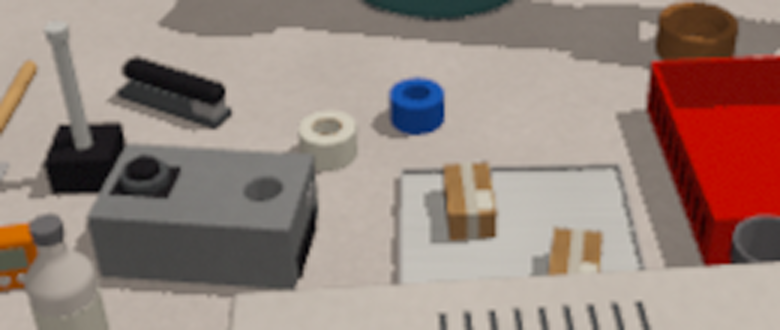

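Clear views: well at side (381,238.5)/scene (238,227.7), button (396,264)/(198,221), roll hole (321,249)/(259,207), spindle top (372.6,274.4)/(169,175). There are two cartons, each with a tape strip.

```bash
python3 - <<'E'
from h import *
cs,ce=robot.calibration("side"),robot.calibration("scene")
S=lambda u,v:(240+u/2.7,130+v/2.7)
E=lambda u,v:(150+u/3,165+v/3)
for n,s,e,z in [("well",S(381,294),E(264,188),.08),("button",S(421,363),E(145,165),.1),("roll",S(219,321),E(327,126),.04),("spin",S(358,390),E(57,30),.195),
 ("stand",S(341,500),E(86,140),.045),("cAtop",S(273,212),E(469,187),.044),("cBtop",S(329,150),E(577,245),.044),("deckNE",S(316,280),E(315,155),.08),("deckB",S(424,267),E(297,222),.08),("deckC",S(489,400),E(96,212),.08),("deckD",S(374,410),E(130,147),.08),
 ("cA1",S(235,208),E(445,165),.044),("cA2",S(300,195),E(488,163),.044),("cA3",S(313,217),E(495,210),.044),("cA4",S(246,231),E(447,213),.044),
 ("cB1",S(294,145),E(554,229),.044),("cB2",S(354,137),E(600,231),.044),("cB3",S(364,157),E(364,157),.044),("cB4",S(302,160),E(1,1),.044),
 ("bask0",S(32,42),E(652,63),.07),("bask1",S(78,135),E(715,235),.07),("bask2",S(272,85),E(1,1),.07),("bask3",S(215,14),E(1,1),.07)]:
    o,d=ray(cs,s);p,q=ray(ce,e)
    t=np.linalg.lstsq(np.c_[d,-q],p-o,rcond=None)[0]; a,b=o+d*t[0],p+q*t[1]
    print(n,"tri",((a+b)/2).round(3),"gap",round(np.linalg.norm(a-b),4),"side@z",plane(cs,s,z)[:2].round(3),"scene@z",plane(ce,e,z)[:2].round(3))
E
```

```text
well tri [ 0.587 -0.215  0.076] gap 0.0051 side@z [ 0.586 -0.221] scene@z [ 0.589 -0.212]
button tri [ 0.565 -0.333  0.096] gap 0.0056 side@z [ 0.564 -0.339] scene@z [ 0.568 -0.33 ]
roll tri [ 0.431 -0.156  0.036] gap 0.0044 side@z [ 0.43  -0.162] scene@z [ 0.434 -0.154]
spin tri [ 0.448 -0.423  0.189] gap 0.0006 side@z [ 0.445 -0.428] scene@z [ 0.457 -0.419]
stand tri [ 0.448 -0.419  0.046] gap 0.0005 side@z [ 0.448 -0.418] scene@z [ 0.446 -0.42 ]
cAtop tri [ 0.557 -0.004  0.039] gap 0.0049 side@z [ 0.555 -0.013] scene@z [ 0.561 -0.002]
cBtop tri [0.671 0.09  0.047] gap 0.0152 side@z [0.673 0.083] scene@z [0.66  0.097]
deckNE tri [ 0.535 -0.166  0.073] gap 0.0086 side@z [ 0.532 -0.178] scene@z [ 0.539 -0.162]
deckB tri [ 0.649 -0.184  0.077] gap 0.0182 side@z [ 0.649 -0.198] scene@z [ 0.644 -0.177]
deckC tri [ 0.613 -0.378  0.076] gap 0.0096 side@z [ 0.612 -0.386] scene@z [ 0.613 -0.373]
deckD tri [ 0.507 -0.358  0.077] gap 0.0016 side@z [ 0.506 -0.361] scene@z [ 0.51  -0.357]
cA1 tri [ 0.514 -0.016  0.051] gap 0.0258 side@z [0.515 0.01 ] scene@z [ 0.521 -0.025]
cA2 tri [0.581 0.002
[... 216 characters left out ...]
[ 0.601 -0.029]
cB1 tri [0.631 0.084 0.051] gap 0.0198 side@z [0.636 0.109] scene@z [0.634 0.078]
cB2 tri [0.697 0.096 0.072] gap 0.0462 side@z [0.717 0.099] scene@z [0.641 0.124]
cB3 tri [ 0.628 -0.101  0.153] gap 0.0229 side@z [0.708 0.054] scene@z [ 0.5   -0.113]
cB4 tri [ 0.476 -0.387  0.311] gap 0.1702 side@z [0.632 0.074] scene@z [ 0.124 -0.589]
bask0 tri [0.364 0.257 0.115] gap 0.1058 side@z [0.372 0.441] scene@z [0.378 0.232]
bask1 tri [ 0.437  0.345 -0.097] gap 0.1095 side@z [0.372 0.186] scene@z [0.685 0.228]
bask2 tri [ 0.478 -0.367  0.342] gap 0.226 side@z [0.649 0.216] scene@z [ 0.17  -0.572]
bask3 tri [ 0.46  -0.355  0.369] gap 0.293 side@z [0.649 0.435] scene@z [ 0.17  -0.572]
```

Request:
{"op": "carry_out", "data": {"commands": "-1.85 -3.25 -0.25 0 0 -3 8.5;-1.85 -3.25 -0.25 0 0 -3 8.5;-1.85 -3.25 -0.25 0 0 -3 8.5;-1.85 -3.25 -0.25 0 0 -3 8.5;-1.85 -3.25 -0.25 0 0 -3 8.5"}}

```text
time_s: 0.52
tool_pos: [0.2404, 0.4758, 0.2655]
tcp_rot: [0.005, -3.141, 0.001]
wrist_force: [0.1, 0.7, 0.8]
gripper_width: 0.991
finger_force: 0.0
```

Request:
{"op": "carry_out", "data": {"commands": "-1.85 -3.25 -0.25 0 0 0 8.5;-1.85 -3.25 -0.25 0 0 0 8.5;-1.85 -3.25 -0.25 0 0 0 8.5;-1.85 -3.25 -0.25 0 0 0 8.5;-1.85 -3.25 -0.25 0 0 0 8.5"}}

```text
time_s: 0.93
tool_pos: [0.3333, 0.3133, 0.2783]
tcp_rot: [-0.001, 3.142, -0.0]
wrist_force: [0.4, -0.1, -0.0]
gripper_width: 0.998
finger_force: 0.0
```

Request:
{"op": "carry_out", "data": {"commands": "-1.85 -3.25 -0.25 0 0 0 8.5;-1.85 -3.25 -0.25 0 0 0 8.5;-1.85 -3.25 -0.25 0 0 0 8.5;-1.85 -3.25 -0.25 0 0 0 8.5;-1.85 -3.25 -0.25 0 0 0 8.5"}}

```text
time_s: 1.35
tool_pos: [0.4258, 0.1507, 0.2909]
tcp_rot: [-0.0, 3.141, 0.0]
wrist_force: [0.7, 0.6, -0.5]
gripper_width: 0.997
finger_force: 0.0
```

Request:
{"op": "carry_out", "data": {"commands": "-3 -2.4 -1.6 0 0 0 8.5;-3 -2.4 -1.6 0 0 0 8.5;-3 -2.4 -1.6 0 0 0 8.5;-3 -2.4 -1.6 0 0 0 8.5;-3 -2.4 -1.6 0 0 0 8.5"}}

```text
time_s: 1.77
tool_pos: [0.5766, 0.0308, 0.3712]
tcp_rot: [-0.001, -3.141, -0.0]
wrist_force: [0.2, 1.3, 0.9]
gripper_width: 0.995
finger_force: 0.0
```

```bash
python3 - <<'E'
from h import *
im,c=grab("wrist","w1.png"); o,d=ray(c,(320,200)); print(o,d); print(robot.get_obs()["tool_pos"])
for p in [(0,0),(639,0),(639,399),(0,399)]: print(plane(c,p,.0).round(3))
np.savez('w1.npz',**c)
E
```

```text
[0.49938536 0.03186914 0.49306569] [ 0.3029438  -0.01681038 -0.95301141]
[0.58055041 0.02750271 0.37265312]
[ 0.336 -0.464  0.   ]
[ 0.336  0.512 -0.   ]
[1.162 0.794 0.   ]
[ 1.163 -0.755  0.   ]
```

View pics/w1.png

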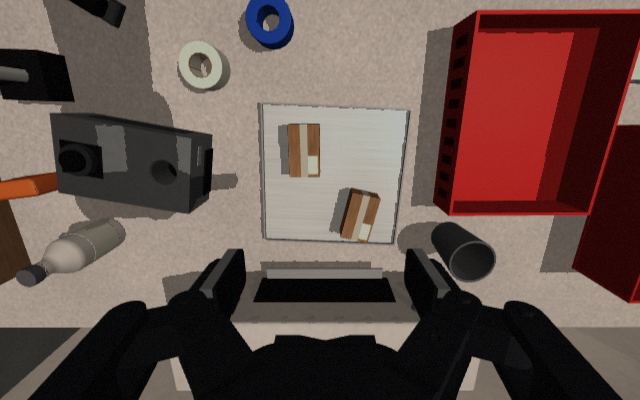

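The wrist view gives a clear plan view: cartons at (305,150) and (360,215), roll (201,65), well (164,172), button (77,158). The basket rim corners are about (478,12), (436,213) and (592,213).

```bash
cat >> h.py <<'E'
def cartons(im,c,z=.044,lo=(5,60,60),hi=(25,255,255),roi=None,amin=300):
    hsv=cv2.cvtColor(im,cv2.COLOR_BGR2HSV); m=cv2.inRange(hsv,lo,hi)
    if roi is not None:
        k=np.zeros_like(m); x0,y0,x1,y1=roi; k[y0:y1,x0:x1]=1; m=m*k
    m=cv2.morphologyEx(m,cv2.MORPH_CLOSE,np.ones((19,19)))
    for q in cv2.findContours(m,cv2.RETR_EXTERNAL,cv2.CHAIN_APPROX_NONE)[0]:
        if cv2.contourArea(q)<amin: continue
        P=np.array([plane(c,p[0],z)[:2] for p in q]).astype(np.float32)
        (x,y),(w,h),a=cv2.minAreaRect(P*1000); print("carton px",q.mean(0)[0].round(),"xy",round(x/1000,4),round(y/1000,4),"size",round(w),round(h),"ang",round(a,1))
E
python3 - <<'E'
from h import *
im=cv2.imread('pics/w1.png'); c=dict(np.load('w1.npz'))
cartons(im,c,roi=(255,95,415,250))
for n,p,z in [("well",(164,172),.08),("button",(77,158),.1),("roll",(201,65),.04),("trayNW",(260,104),.014),("trayNE",(409,108),.014),("traySE",(394,243),.014),("traySW",(265,240),.014),
 ("b",(478,11),.07),("b",(436,213),.07),("b",(592,213),.07),("b",(643,11),.07),("spindlehead",(10,74),.19),("sealerface",(265,268),.1),("sealtop",(200,318),.16)]: print(n,plane(c,p,z).round(4))
E
```

```text
carton px [359. 215.] xy 0.6717 0.0912 size 55 93 ang 77.0
carton px [304. 150.] xy 0.5585 -0.0023 size 83 51 ang 0.0
well [ 0.586  -0.2127  0.08  ]
button [ 0.5615 -0.3214  0.1   ]
roll [ 0.4319 -0.1528  0.04  ]
trayNW [ 0.4863 -0.0743  0.014 ]
trayNE [0.4925 0.1709 0.014 ]
traySE [0.7381 0.1647 0.014 ]
traySW [ 0.7318 -0.0819  0.014 ]
b [0.3714 0.2348 0.07  ]
b [0.6561 0.2137 0.07  ]
b [0.6561 0.4683 0.07  ]
b [0.3714 0.4532 0.07  ]
spindlehead [ 0.4625 -0.2853  0.19  ]
sealerface [ 0.7399 -0.0647  0.1   ]
sealtop [ 0.7864 -0.1505  0.16  ]
```

Request:
{"op": "carry_out", "data": {"commands": "0.44 -0.6 3.8 0 0 0 8.5;0.44 -0.6 3.8 0 0 0 8.5;0.44 -0.6 3.8 0 0 0 8.5;0.44 -0.6 3.8 0 0 0 8.5;0.44 -0.6 3.8 0 0 0 8.5"}}

```text
time_s: 2.23
tool_pos: [0.5528, 0.0023, 0.1788]
tcp_rot: [-0.0, -3.141, 0.0]
wrist_force: [-0.1, -0.5, 0.1]
gripper_width: 0.997
finger_force: 0.0
```

Request:
{"op": "carry_out", "data": {"commands": "0 0 1 0 0 0 8.5;0 0 1 0 0 0 8.5;0 0 1 0 0 0 8.5;0 0 0 0 0 0 8.5;0 0 0 0 0 0 8.5"}}

```text
time_s: 2.65
tool_pos: [0.5542, 0.0028, 0.1521]
tcp_rot: [-0.001, 3.14, -0.0]
wrist_force: [-0.8, 1.0, 0.7]
gripper_width: 1.0
finger_force: 0.0
```

```bash
python3 - <<'E'
from h import *
im,c=grab("wrist","w2.png"); print(robot.get_obs()["tool_pos"]); cartons(im,c,roi=(0,0,640,250))
E
```

```text
[0.55425916 0.00276127 0.15243908]
carton px [318. 202.] xy 0.5548 -0.0021 size 86 50 ang 0.4
carton px [115.  49.] xy 0.4322 -0.1525 size 34 34 ang 0.0
```

Request:
{"op": "carry_out", "data": {"commands": "0 -0.25 2.5 0 0 0 8.5;0 -0.25 2.5 0 0 0 8.5;0 0 2.5 0 0 0 8.5;0 0 2.5 0 0 0 8.5;0 0 1.3 0 0 0 8.5"}}

```text
time_s: 3.12
tool_pos: [0.5533, -0.0024, 0.0364]
tcp_rot: [0.0, -3.141, -0.0]
wrist_force: [-0.9, -0.1, 0.0]
gripper_width: 0.997
finger_force: 0.0
```

Request:
{"op": "carry_out", "data": {"commands": "0 0 0 0 0 0 4;0 0 0 0 0 0 4;0 0 0 0 0 0 4;0 0 0 0 0 0 4;0 0 0 0 0 0 4"}}

```text
time_s: 3.53
tool_pos: [0.5547, -0.0025, 0.0402]
tcp_rot: [-0.0, 3.138, -0.0]
wrist_force: [-0.2, 0.4, 7.4]
gripper_width: 0.573
finger_force: 63.7
```

Request:
{"op": "carry_out", "data": {"commands": "0 0 0 0 0 0 4;0 0 0 0 0 0 4;0 0 -1 0 0 0 4;0 0 -2 0 0 0 4;0 0 -2 0 0 0 4"}}

```text
time_s: 3.95
tool_pos: [0.5533, -0.0025, 0.0893]
tcp_rot: [-0.0, -3.141, 0.0]
wrist_force: [0.3, 0.3, -0.7]
gripper_width: 0.575
finger_force: 62.5
```

Request:
{"op": "carry_out", "data": {"commands": "0 0 -4 0 0 0 4;0 1 -3 0 0 0 4;1 3.5 0 0 0 0 4;1 3.5 0 0 0 0 4;1 3.5 0 0 0 0 4"}}

```text
time_s: 4.37
tool_pos: [0.5232, 0.1135, 0.16]
tcp_rot: [0.002, 3.139, 0.001]
wrist_force: [1.1, 0.4, -0.9]
gripper_width: 0.577
finger_force: 62.6
```

Request:
{"op": "carry_out", "data": {"commands": "1.3 3.5 0 0 0 0 4;1.5 3.5 0 0 0 0 4;1.5 3.5 0 0 0 0 4;1.5 3.5 0 0 0 0 4;1.5 3.5 0 0 0 0 4"}}

```text
time_s: 4.78
tool_pos: [0.4495, 0.2891, 0.1595]
tcp_rot: [0.0, 3.14, 0.001]
wrist_force: [1.0, 0.7, -1.2]
gripper_width: 0.571
finger_force: 62.6
```

Request:
{"op": "carry_out", "data": {"commands": "0 3.5 0 0 0 0 4;0 1.7 0 0 0 0 4;0 0 0 0 0 0 4;0 0 0 0 0 0 4;0 0 0 0 0 0 4"}}

```text
time_s: 5.2
tool_pos: [0.4505, 0.3391, 0.1585]
tcp_rot: [-0.0, 3.141, 0.0]
wrist_force: [0.4, 0.2, -1.4]
gripper_width: 0.572
finger_force: 62.5
```

```bash
python3 - <<'E'
from h import *
im,c=grab("wrist","w3.png"); print(robot.get_obs()["tool_pos"]);np.savez('w3.npz',**c)
E
```

```text
[0.45061358 0.33877744 0.15839334]
```

View pics/w3.png

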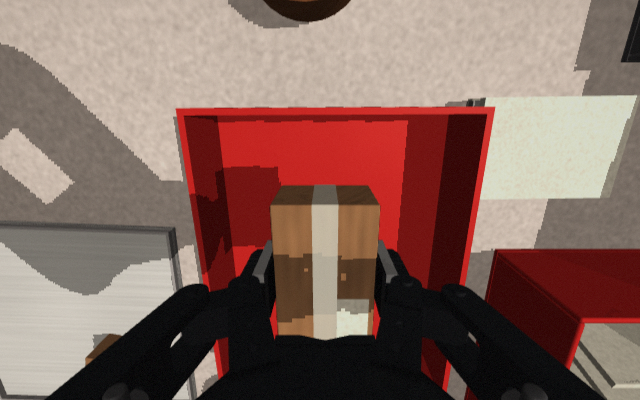

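Carton A hangs well inside the basket (rim from x=180 to 490). Lowering and releasing.

Request:
{"op": "carry_out", "data": {"commands": "0 0 3 0 0 0 4;0 0 3 0 0 0 4;0 0 3 0 0 0 4;0 0 2 0 0 0 4;0 0 0.9 0 0 0 4"}}

```text
time_s: 5.67
tool_pos: [0.4497, 0.3377, 0.0365]
tcp_rot: [-0.002, -3.139, 0.004]
wrist_force: [-22.4, -27.3, 64.2]
gripper_width: 0.573
finger_force: 71.7
```

Request:
{"op": "carry_out", "data": {"commands": "0 0 0 0 0 0 4;0 0 0 0 0 0 7;0 0 0 0 0 0 7;0 0 0 0 0 0 7;0 0 0 0 0 0 7"}}

```text
time_s: 6.08
tool_pos: [0.4508, 0.3395, 0.0395]
tcp_rot: [0.0, 3.141, 0.001]
wrist_force: [0.0, 0.3, 0.5]
gripper_width: 0.822
finger_force: 0.0
```

Request:
{"op": "carry_out", "data": {"commands": "0 0 -3 0 0 0 7;0 0 -4 0 0 0 7;0 0 -4 0 0 0 7;0 0 -4 0 0 0 7;0 0 -2 0 0 0 7"}}

```text
time_s: 6.5
tool_pos: [0.4511, 0.3399, 0.2147]
tcp_rot: [-0.0, 3.137, 0.005]
wrist_force: [0.7, 0.2, 0.4]
gripper_width: 0.819
finger_force: 0.0
```

Request:
{"op": "carry_out", "data": {"commands": "-3 -3 0 0 0 2.5 8.5;-3 -3 0 0 0 2.5 8.5;-3 -3 0 0 0 2.5 8.5;-3 -3 0 0 0 2.5 8.5;-3 -3 0 0 0 3 8.5"}}

```text
time_s: 6.92
tool_pos: [0.5852, 0.1785, 0.2092]
tcp_rot: [0.358, 3.12, 0.0]
wrist_force: [1.1, 0.3, -0.5]
gripper_width: 0.997
finger_force: 0.0
```

Request:
{"op": "carry_out", "data": {"commands": "-2 -2 0 0 0 0 8.5;0 -2 0 0 0 0 8.5;0 0 0 0 0 0 8.5;0 0 0 0 0 0 8.5;0 0 0 0 0 0 8.5"}}

```text
time_s: 7.33
tool_pos: [0.5946, 0.1371, 0.2091]
tcp_rot: [0.356, 3.121, 0.001]
wrist_force: [0.2, -0.4, 0.7]
gripper_width: 0.995
finger_force: 0.0
```

```bash
python3 - <<'E'
from h import *
im,c=grab("wrist","w4.png"); print(robot.get_obs()["tool_pos"],robot.get_obs()["tcp_rot"]); cartons(im,c,roi=(0,0,640,280))
grab("side","s4.png")
E
```

```text
[0.59451875 0.13740882 0.20908992] [3.54707664e-01 3.12113500e+00 4.35185356e-04]
carton px [304. 249.] xy 0.6606 0.0963 size 50 80 ang 77.0
carton px [512.  24.] xy 0.48 0.3378 size 52 39 ang 84.7
```

View pics/w4.png

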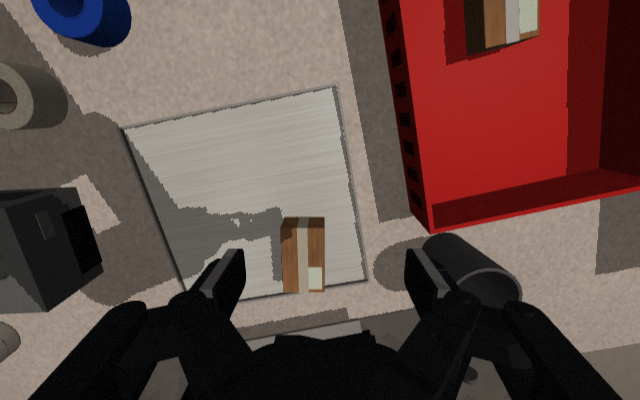

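Carton B spans px (282,217)-(325,293), aligned with the turned tool, and carton A lies in the basket. Refining B.

```bash
python3 - <<'E'
from h import *
im=cv2.imread('pics/w4.png'); c=robot.calibration("wrist"); cartons(im,c,roi=(270,200,345,300))
from scipy.spatial.transform import Rotation as R
o=robot.get_obs(); M=R.from_rotvec(o["tcp_rot"]).as_matrix()
for t in [(.666,.0945,.042)]: print((M.T@(np.array(t)-o["tool_pos"])*100).round(2))
E
```

```text
carton px [303. 254.] xy 0.6694 0.0948 size 50 98 ang 77.0
[-7.93 -2.6  16.71]
```

```bash
python3 - <<'E'
from h import *
im=cv2.imread('pics/w4.png'); c=robot.calibration("wrist")
for p in [(283,217),(324,217),(324,292),(283,292)]: print(p,plane(c,p,.044).round(4),plane(c,p,.008).round(4))
cv2.imwrite('pics/c4.png',cv2.resize(im[190:310,250:370],None,fx=4,fy=4,interpolation=cv2.INTER_NEAREST))
E
```

```text
(283, 217) [0.6171 0.0858 0.044 ] [0.6295 0.077  0.008 ]
(324, 217) [0.6273 0.1303 0.044 ] [0.6409 0.1271 0.008 ]
(324, 292) [0.7227 0.1083 0.044 ] [0.7482 0.1024 0.008 ]
(283, 292) [0.7115 0.0596 0.044 ] [0.7357 0.0476 0.008 ]
```

View pics/c4.png

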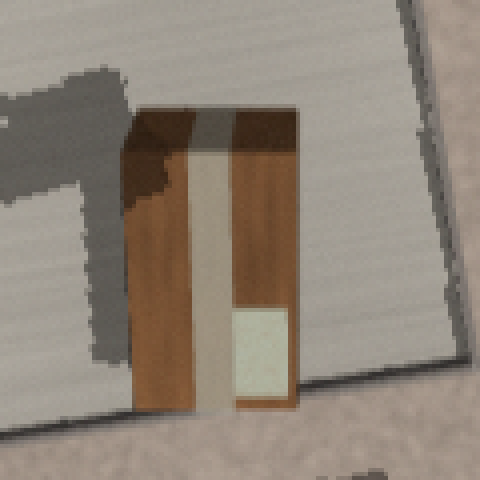

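The crop shows the carton's shaded end face, so the top face is rows 227–292 and its centre is about (0.676, 0.094). I'll grasp at x≈0.669.

Request:
{"op": "carry_out", "data": {"commands": "-2.1 -0.7 2 0 0 0 8.5;-2.1 -0.7 2 0 0 0 8.5;-2 -0.7 3 0 0 0 8.5;-2 -0.5 3 0 0 0 8.5;0 0 2 0 0 0 8.5"}}

```text
time_s: 7.85
tool_pos: [0.6699, 0.0923, 0.0856]
tcp_rot: [-0.355, -3.12, 0.001]
wrist_force: [1.0, -0.0, -0.1]
gripper_width: 0.997
finger_force: 0.0
```

Request:
{"op": "carry_out", "data": {"commands": "0 0 1.5 0 0 0 8.5;0 0 1.2 0 0 0 8.5;0 0 1 0 0 0 8.5;0 0 0.7 0 0 0 8.5;0 0 0.3 0 0 0 8.5"}}

```text
time_s: 8.27
tool_pos: [0.6685, 0.0934, 0.0416]
tcp_rot: [0.355, 3.121, 0.0]
wrist_force: [0.8, -0.5, -0.0]
gripper_width: 0.994
finger_force: 0.0
```

Request:
{"op": "carry_out", "data": {"commands": "0 0 0 0 0 0 4;0 0 0 0 0 0 4;0 0 0 0 0 0 4;0 0 0 0 0 0 4;0 0 0 0 0 0 4"}}

```text
time_s: 8.68
tool_pos: [0.6692, 0.0931, 0.0432]
tcp_rot: [0.355, 3.12, 0.001]
wrist_force: [-1.8, -0.9, 6.7]
gripper_width: 0.574
finger_force: 63.7
```

Request:
{"op": "carry_out", "data": {"commands": "0 0 0 0 0 0 4;0 0 -1 0 0 0 4;0 0 -2 0 0 0 4;0 0 -3 0 0 0 4;0 0 -3 0 0 0 4"}}

```text
time_s: 9.1
tool_pos: [0.6682, 0.0929, 0.133]
tcp_rot: [-0.356, -3.12, 0.0]
wrist_force: [0.0, 0.4, -0.1]
gripper_width: 0.572
finger_force: 62.7
```

Request:
{"op": "carry_out", "data": {"commands": "0 0 -3 0 0 -6.5 4;0 0 -2 0 0 -6.5 4;1 3 0 0 0 0 4;1.5 3.5 0 0 0 0 4;1.5 3.5 0 0 0 0 4"}}

```text
time_s: 9.52
tool_pos: [0.6283, 0.1935, 0.1831]
tcp_rot: [0.003, 3.14, 0.001]
wrist_force: [0.6, 0.8, -0.4]
gripper_width: 0.574
finger_force: 62.9
```

Request:
{"op": "carry_out", "data": {"commands": "1.5 3.5 0 0 0 0 4;1.5 3.5 0 0 0 0 4;1.5 3.5 0 0 0 0 4;0.8 3.2 0 0 0 0 4;0 1 0 0 0 0 4"}}

```text
time_s: 9.93
tool_pos: [0.5737, 0.3438, 0.1828]
tcp_rot: [-0.004, 3.141, 0.002]
wrist_force: [-0.9, -0.5, -1.6]
gripper_width: 0.571
finger_force: 62.8
```

Request:
{"op": "carry_out", "data": {"commands": "0 0 3 0 0 0 4;0 0 3 0 0 0 4;0 0 2 0 0 0 4;0 0 1.5 0 0 0 4;0 0 0.8 0 0 0 4"}}

```text
time_s: 10.35
tool_pos: [0.5753, 0.3395, 0.0772]
tcp_rot: [-0.0, -3.14, 0.001]
wrist_force: [0.0, 0.1, -1.2]
gripper_width: 0.568
finger_force: 62.8
```

Request:
{"op": "carry_out", "data": {"commands": "0 0 0.6 0 0 0 4;0 0 0.5 0 0 0 4;0 0 0.3 0 0 0 4;0 0 0.2 0 0 0 4;0 0 0 0 0 0 4"}}

```text
time_s: 10.77
tool_pos: [0.5759, 0.34, 0.0631]
tcp_rot: [0.0, 3.141, 0.0]
wrist_force: [-1.1, -0.6, -1.6]
gripper_width: 0.573
finger_force: 62.8
```

Request:
{"op": "carry_out", "data": {"commands": "0 0 0.6 0 0 0 4;0 0 0.6 0 0 0 4;0 0 0.4 0 0 0 4;0 0 0.3 0 0 0 4;0 0 0.1 0 0 0 4"}}

```text
time_s: 11.18
tool_pos: [0.5754, 0.3398, 0.0419]
tcp_rot: [-0.0, -3.141, 0.001]
wrist_force: [-0.1, 0.0, -0.3]
gripper_width: 0.568
finger_force: 62.8
```

Request:
{"op": "carry_out", "data": {"commands": "0 0 0.1 0 0 0 4;0 0 0 0 0 0 7;0 0 0 0 0 0 7;0 0 0 0 0 0 7;0 0 0 0 0 0 7"}}

```text
time_s: 11.6
tool_pos: [0.5758, 0.34, 0.0421]
tcp_rot: [-0.0, 3.141, 0.0]
wrist_force: [0.4, -0.2, -0.4]
gripper_width: 0.818
finger_force: 0.0
```

Request:
{"op": "carry_out", "data": {"commands": "0 0 -3 0 0 0 7;0 0 -4 0 0 0 7;0 0 -4 0 0 0 7;0 0 -4 0 0 0 7;0 0 -4 0 0 0 7"}}

```text
time_s: 12.02
tool_pos: [0.5753, 0.3398, 0.2341]
tcp_rot: [0.0, 3.141, 0.0]
wrist_force: [0.6, -0.1, 0.2]
gripper_width: 0.821
finger_force: 0.0
```

Request:
{"op": "carry_out", "data": {"commands": "0 -1.5 -3.5 0 0 0 7;0 -3 -2 0 0 0 7;0 -3.8 0 0 0 0 7;0 -3.8 0 0 0 0 7;0 -3.8 0 0 0 0 7"}}

```text
time_s: 12.43
tool_pos: [0.5753, 0.1796, 0.2874]
tcp_rot: [-0.001, 3.141, 0.0]
wrist_force: [0.0, -0.1, -0.7]
gripper_width: 0.823
finger_force: 0.0
```

```bash
python3 - <<'E'
from h import *
im,c=grab("wrist","w5.png"); print(robot.get_obs()["tool_pos"])
im,c=grab("side","s5.png"); cv2.imwrite('pics/c5.png',np.hstack([cv2.resize(im[110:250,220:420],None,fx=2,fy=2),cv2.resize(cv2.imread('pics/w5.png'),(400,280))]))
E
```

```text
[0.57557757 0.17429225 0.28760082]
```

View pics/c5.png

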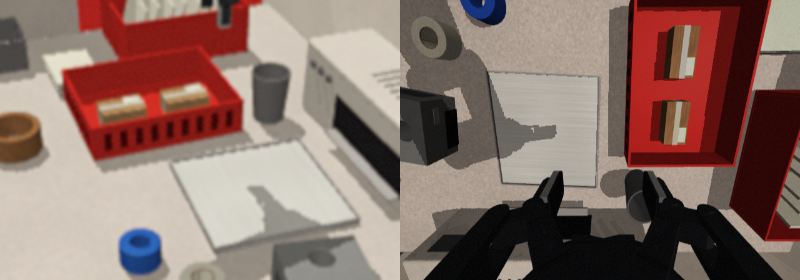

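Both cartons are in the basket and the tray is empty. Next, look at the dispenser and spindle.

Request:
{"op": "carry_out", "data": {"commands": "0.3 -3.7 -0.6 0 0 0 7;0.3 -3.7 -0.6 0 0 0 7;0.3 -3.7 -0.6 0 0 0 7;0.3 -3.7 -0.6 0 0 0 7;0.3 -3.7 -0.6 0 0 0 7"}}

```text
time_s: 12.95
tool_pos: [0.5602, -0.0053, 0.3174]
tcp_rot: [-0.001, 3.141, 0.0]
wrist_force: [0.4, -0.2, 0.8]
gripper_width: 0.819
finger_force: 0.0
```

Request:
{"op": "carry_out", "data": {"commands": "0.3 -3.7 -0.6 0 0 0 7;0.3 -3.7 -0.6 0 0 0 7;0.3 -3.7 -0.6 0 0 0 7;0.3 -3.7 -0.6 0 0 0 7;0.3 -3.7 -0.6 0 0 0 7"}}

```text
time_s: 13.37
tool_pos: [0.5452, -0.1905, 0.3474]
tcp_rot: [-0.0, 3.141, -0.0]
wrist_force: [0.8, 0.6, -0.2]
gripper_width: 0.821
finger_force: 0.0
```

Request:
{"op": "carry_out", "data": {"commands": "0.3 -3.7 -0.6 0 0 0 7;0.3 -3.7 0 0 0 0 7;0 -3 0 0 0 0 7;0 0 0 0 0 0 7;0 0 0 0 0 0 7"}}

```text
time_s: 13.78
tool_pos: [0.5396, -0.2942, 0.3524]
tcp_rot: [-0.003, -3.141, -0.001]
wrist_force: [0.6, 0.0, 1.3]
gripper_width: 0.818
finger_force: 0.0
```

```bash
python3 - <<'E'
from h import *
im,c=grab("wrist","w6.png"); print(robot.get_obs()["tool_pos"],ray(c,(320,200))[0]); np.savez('w6.npz',**c)
E
```

```text
[ 0.53973046 -0.29309851  0.3526247 ] [ 0.46235733 -0.29302542  0.47423301]
```

View pics/w6.png

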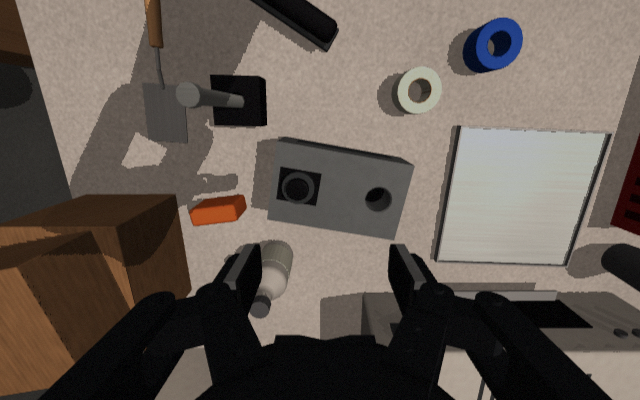

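Spindle head at (189,95) and its base in the stand at (234,101). Well mouth (378,199), button (298,187), roll (420,90). The deck corners are clear.

```bash
python3 - <<'E'
from h import *
im=cv2.imread('pics/w6.png'); c=dict(np.load('w6.npz'))
for n,p,z in [("d1",(282,137),.08),("d2",(413,163),.08),("d3",(394,238),.08),("d4",(268,218),.08),("well",(378,199),.08),("btn",(298,187),.1),("roll",(419.5,90),.04),("head",(188.5,95),.195),("base",(236,101),.045),
 ("st1",(213,75),.045),("st2",(265,76),.045),("st3",(266,125),.045),("st4",(214,123),.045)]: print(n,plane(c,p,z).round(4))
g=cv2.cvtColor(im,cv2.COLOR_BGR2GRAY)
w=cv2.convertScaleAbs(im[180:220,355:400],alpha=4)
b=cv2.resize(w,None,fx=8,fy=8,interpolation=cv2.INTER_CUBIC); h=cv2.resize(im[65:135,165:275],None,fx=4,fy=4,interpolation=cv2.INTER_CUBIC)
k=np.zeros((320,800,3),np.uint8); k[:320,:360]=b; k[:280,360:800]=h; cv2.imwrite('pics/c6.png',k)
# circles
m=(g[180:220,355:400]<55).astype(np.uint8)
q=max(cv2.findContours(m,cv2.RETR_EXTERNAL,cv2.CHAIN_APPROX_NONE)[0],key=cv2.contourArea); e=cv2.fitEllipse(q); print(e); print("well ell",plane(c,(e[0][0]+355,e[0][1]+180),.08))
hsv=cv2.cvtColor(im,cv2.COLOR_BGR2HSV)
m=(g>150).astype(np.uint8)[60:120,390:450]; m*=255
E
```

```text
d1 [ 0.495  -0.3525  0.08  ]
d2 [ 0.5319 -0.1659  0.08  ]
d3 [ 0.6502 -0.1845  0.08  ]
d4 [ 0.6163 -0.3798  0.08  ]
well [ 0.5861 -0.2132  0.08  ]
btn [ 0.562  -0.3304  0.1   ]
roll [ 0.4311 -0.1536  0.04  ]
head [ 0.4463 -0.422   0.195 ]
base [ 0.4461 -0.4228  0.045 ]
st1 [ 0.411  -0.4523  0.045 ]
st2 [ 0.4125 -0.3781  0.045 ]
st3 [ 0.4802 -0.381   0.045 ]
st4 [ 0.4772 -0.4589  0.045 ]
((23.028057098388672, 18.687580108642578), (22.850635528564453, 25.526254653930664), 76.49449157714844)
well ell [ 0.58561627 -0.21315443  0.08      ]
```

View pics/c6.png

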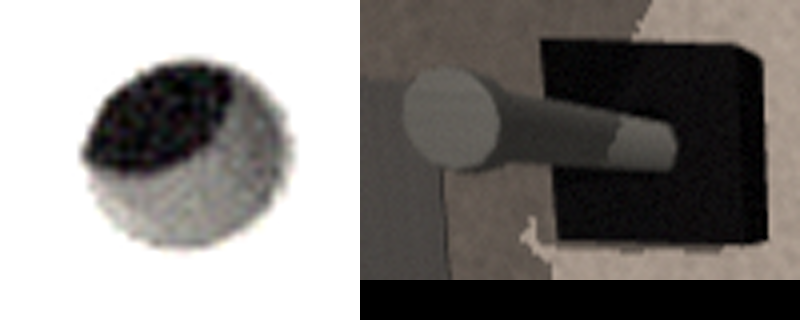

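The head is directly above the base, so the spindle stands upright at (0.446,-0.4225). The well is at (0.586,-0.213), which fits the deck geometry (yaw ≈ -11°).

Request:
{"op": "carry_out", "data": {"commands": "2 -2.7 0 0 0 0 7;2 -2.7 0 0 0 0 7;2 -2.7 0 0 0 0 7;2 -2.7 0 0 0 0 7;1.4 -2.15 0 0 0 0 7"}}

```text
time_s: 14.25
tool_pos: [0.4448, -0.4227, 0.3533]
tcp_rot: [-0.002, 3.141, -0.001]
wrist_force: [0.1, 0.4, -0.9]
gripper_width: 0.824
finger_force: 0.0
```

Request:
{"op": "carry_out", "data": {"commands": "0 0 2 0 0 0 7;0 0 3 0 0 0 7;0 0 3 0 0 0 7;0 0 2 0 0 0 7;0 0 0 0 0 0 7"}}

```text
time_s: 14.67
tool_pos: [0.4455, -0.4205, 0.2484]
tcp_rot: [0.002, -3.138, -0.007]
wrist_force: [-0.7, 1.5, -0.7]
gripper_width: 0.82
finger_force: 0.0
```

```bash
python3 - <<'E'
from h import *
im,c=grab("wrist","w7.png"); print(robot.get_obs()["tool_pos"]); 
g=cv2.cvtColor(im,cv2.COLOR_BGR2GRAY); print(proj(c,(.446,-.4225,.195)))
p=proj(c,(.446,-.4225,.195)).astype(int); cv2.imwrite('pics/c7.png',cv2.resize(im[max(0,p[1]-100):p[1]+60,p[0]-120:p[0]+120],None,fx=2,fy=2))
E
```

```text
[ 0.44584405 -0.42106174  0.25139436]
[319.88423221 230.77396003]
```

View pics/c7.png

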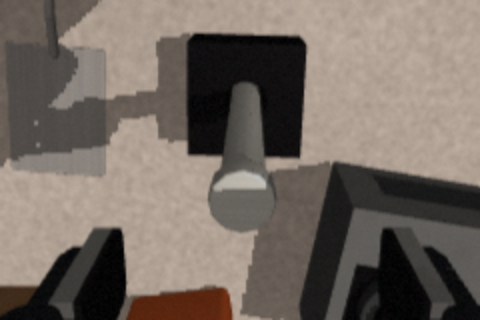

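The head's top is at px (320,230), as predicted. Descending to grasp.

Request:
{"op": "carry_out", "data": {"commands": "0 -0.1 2.5 0 0 0 7;0 0 2.5 0 0 0 7;0 0 2 0 0 0 7;0 0 1.5 0 0 0 7;0 0 0.8 0 0 0 7"}}

```text
time_s: 15.13
tool_pos: [0.4461, -0.4231, 0.1596]
tcp_rot: [-0.001, 3.141, -0.0]
wrist_force: [1.0, -0.4, 0.1]
gripper_width: 0.817
finger_force: 0.0
```

Request:
{"op": "carry_out", "data": {"commands": "0 0 0 0 0 0 3;0 0 0 0 0 0 1.5;0 0 0 0 0 0 1;0 0 0 0 0 0 1;0 0 0 0 0 0 1"}}

```text
time_s: 15.55
tool_pos: [0.4461, -0.4239, 0.1614]
tcp_rot: [0.0, 3.14, -0.002]
wrist_force: [-0.8, 0.3, 6.5]
gripper_width: 0.211
finger_force: 58.1
```

Request:
{"op": "carry_out", "data": {"commands": "0 0 0 0 0 0 1;0 0 0 0 0 0 1;0 0 0 0 0 0 1;0 0 0 0 0 0 1;0 0 0 0 0 0 1"}}

```text
time_s: 15.97
tool_pos: [0.446, -0.4239, 0.1613]
tcp_rot: [0.0, 3.14, -0.002]
wrist_force: [0.4, 0.9, 6.7]
gripper_width: 0.212
finger_force: 58.1
```

Request:
{"op": "carry_out", "data": {"commands": "0 0 -1 0 0 0 1;0 0 -2 0 0 0 1;0 0 -3 0 0 0 1;0 0 -3 0 0 0 1;0 0 -3 0 0 0 1"}}

```text
time_s: 16.38
tool_pos: [0.4454, -0.4233, 0.2818]
tcp_rot: [-0.0, -3.141, -0.0]
wrist_force: [0.2, -0.4, -2.5]
gripper_width: 0.212
finger_force: 59.0
```

Request:
{"op": "carry_out", "data": {"commands": "0 0 -1 0 0 0 1;-1.5 2 0 0 0 0 1;-2 3 0 0 0 0 1;-2 3 0 0 0 0 1;-2 3 0 0 0 0 1"}}

```text
time_s: 16.8
tool_pos: [0.521, -0.3123, 0.2894]
tcp_rot: [-0.001, -3.141, -0.001]
wrist_force: [0.7, -0.5, -1.9]
gripper_width: 0.216
finger_force: 59.1
```

Request:
{"op": "carry_out", "data": {"commands": "-2 3 0 0 0 0 1;-2 3 0 0 0 0 1;-1.5 2.5 0 0 0 0 1;-1 1.5 0 0 0 0 1;0 0 0 0 0 0 1"}}

```text
time_s: 17.22
tool_pos: [0.5871, -0.2105, 0.2891]
tcp_rot: [0.005, -3.141, -0.002]
wrist_force: [0.2, 0.4, -1.1]
gripper_width: 0.212
finger_force: 59.1
```

Request:
{"op": "carry_out", "data": {"commands": "0 0 0 0 0 0 1;0 0 0 0 0 0 1;0 0 0 0 0 0 1;0 0 0 0 0 0 1;0 0 0 0 0 0 1"}}

```text
time_s: 17.63
tool_pos: [0.5853, -0.2142, 0.2898]
tcp_rot: [0.002, 3.142, -0.0]
wrist_force: [0.0, 0.2, -2.0]
gripper_width: 0.211
finger_force: 59.1
```

```bash
python3 - <<'E'
from h import *
print(robot.get_obs()["tool_pos"])
im,c=grab("wrist","w8.png");a,ca=grab("side","s8.png"); b,cb=grab("scene","e8.png")
W=(.586,-.213,.08)
def cr(i,c,X,r,f):
    p=proj(c,X).astype(int); print(p); return cv2.resize(i[p[1]-r:p[1]+r,p[0]-r:p[0]+r],(f,f),interpolation=cv2.INTER_CUBIC)
cv2.imwrite('pics/c8.png',np.hstack([cr(a,ca,(.586,-.213,.15),50,400),cr(b,cb,(.586,-.213,.15),50,400)]))
E
```

```text
[ 0.58533949 -0.21421416  0.28982744]
[382 217]
[235 208]
```

View pics/c8.png

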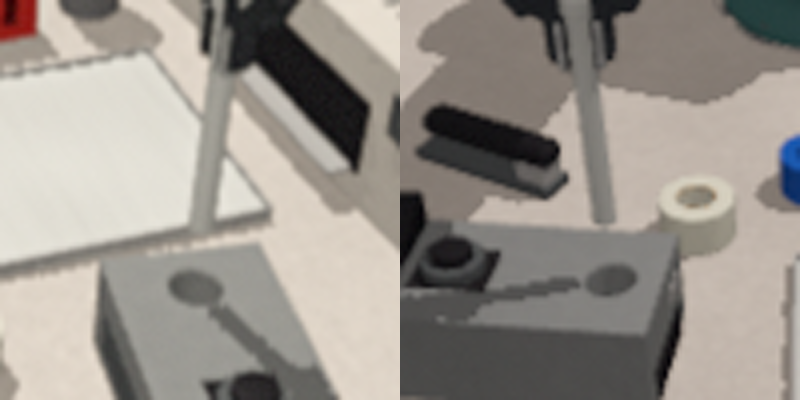

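The spindle hangs upright over the well in both views. Entering.

Request:
{"op": "carry_out", "data": {"commands": "0 0.1 1.5 0 0 0 1;0 0 1.5 0 0 0 1;0 0 1 0 0 0 1;0 0 0.7 0 0 0 1;0 0 0.4 0 0 0 1"}}

```text
time_s: 18.2
tool_pos: [0.5853, -0.2123, 0.2367]
tcp_rot: [0.0, -3.14, -0.001]
wrist_force: [0.1, -0.2, -1.8]
gripper_width: 0.216
finger_force: 59.1
```

Request:
{"op": "carry_out", "data": {"commands": "0 0 0.5 0 0 0 1;0 0 0.5 0 0 0 1;0 0 0.5 0 0 0 1;0 0 0.4 0 0 0 1;0 0 0.2 0 0 0 1"}}

```text
time_s: 18.62
tool_pos: [0.5856, -0.2125, 0.2172]
tcp_rot: [-0.0, -3.141, -0.0]
wrist_force: [0.9, -0.5, -1.9]
gripper_width: 0.209
finger_force: 59.1
```

Request:
{"op": "carry_out", "data": {"commands": "0 0 0.4 0 0 0 1;0 0 0.4 0 0 0 1;0 0 0.4 0 0 0 1;0 0 0.3 0 0 0 1;0 0 0 0 0 0 1"}}

```text
time_s: 19.03
tool_pos: [0.5855, -0.2125, 0.202]
tcp_rot: [-0.0, -3.141, -0.0]
wrist_force: [-0.6, 0.7, -1.2]
gripper_width: 0.208
finger_force: 59.1
```

Request:
{"op": "carry_out", "data": {"commands": "0 0 0.2 0 0 0 1;0 0 0.2 0 0 0 1;0 0 0.1 0 0 0 1;0 0 0 0 0 0 1;0 0 0 0 0 0 1"}}

```text
time_s: 19.45
tool_pos: [0.5857, -0.2125, 0.1978]
tcp_rot: [-0.0, 3.142, 0.0]
wrist_force: [-0.1, 0.2, -2.2]
gripper_width: 0.212
finger_force: 59.1
```

Request:
{"op": "carry_out", "data": {"commands": "0 0 0.2 0 0 0 1;0 0 0.2 0 0 0 1;0 0 0.2 0 0 0 1;0 0 0 0 0 0 1;0 0 0 0 0 0 1"}}

```text
time_s: 19.87
tool_pos: [0.5856, -0.2125, 0.1916]
tcp_rot: [0.0, -3.141, -0.0]
wrist_force: [0.8, 0.9, -3.4]
gripper_width: 0.206
finger_force: 59.1
```

Request:
{"op": "carry_out", "data": {"commands": "0 0 0.1 0 0 0 1;0 0 0.1 0 0 0 1;0 0 0.1 0 0 0 1;0 0 0.1 0 0 0 1;0 0 0 0 0 0 1"}}

```text
time_s: 20.28
tool_pos: [0.5856, -0.2125, 0.1875]
tcp_rot: [-0.0, -3.141, -0.0]
wrist_force: [-0.4, -0.3, -2.6]
gripper_width: 0.21
finger_force: 59.1
```

Request:
{"op": "carry_out", "data": {"commands": "0 0 0.05 0 0 0 1;0 0 0.05 0 0 0 1;0 0 0.05 0 0 0 1;0 0 0.05 0 0 0 1;0 0 0 0 0 0 1"}}

```text
time_s: 20.7
tool_pos: [0.5859, -0.2126, 0.1864]
tcp_rot: [-0.0, 3.141, -0.0]
wrist_force: [0.7, 0.5, 3.1]
gripper_width: 0.209
finger_force: 58.7
```

Contact with the well floor at TCP z≈0.1864 (net ≈5 N), and the socket isn't here. Now sliding around lightly to feel for it.

Request:
{"op": "carry_out", "data": {"commands": "0.1 0 0 0 0 0 1;0.1 0 0 0 0 0 1;0.1 0 0 0 0 0 1;0.1 0 0 0 0 0 1;0 0 0 0 0 0 1"}}

```text
time_s: 21.12
tool_pos: [0.5817, -0.2126, 0.1864]
tcp_rot: [0.0, 3.141, -0.001]
wrist_force: [0.9, 0.5, 4.4]
gripper_width: 0.208
finger_force: 58.5
```

Request:
{"op": "carry_out", "data": {"commands": "0 0.1 0 0 0 0 1;0 0.1 0 0 0 0 1;0 0.1 0 0 0 0 1;0 0.1 0 0 0 0 1;0 0 0 0 0 0 1"}}

```text
time_s: 21.53
tool_pos: [0.5818, -0.209, 0.1864]
tcp_rot: [0.0, 3.141, -0.003]
wrist_force: [0.1, -4.1, 5.2]
gripper_width: 0.209
finger_force: 65.2
```

Request:
{"op": "carry_out", "data": {"commands": "-0.1 0 0 0 0 0 1;-0.1 0 0 0 0 0 1;-0.1 0 0 0 0 0 1;-0.1 0 0 0 0 0 1;0 0 0 0 0 0 1"}}

```text
time_s: 21.95
tool_pos: [0.5857, -0.2091, 0.1863]
tcp_rot: [0.0, 3.141, -0.002]
wrist_force: [-0.5, -4.6, 6.0]
gripper_width: 0.21
finger_force: 64.5
```

Request:
{"op": "carry_out", "data": {"commands": "-0.1 0 0 0 0 0 1;-0.1 0 0 0 0 0 1;-0.1 0 0 0 0 0 1;-0.1 0 0 0 0 0 1;0 0 0 0 0 0 1"}}

```text
time_s: 22.37
tool_pos: [0.5896, -0.2091, 0.1862]
tcp_rot: [-0.0, -3.142, 0.002]
wrist_force: [-1.8, -3.3, 5.9]
gripper_width: 0.211
finger_force: 64.4
```

Request:
{"op": "carry_out", "data": {"commands": "0 -0.1 0 0 0 0 1;0 -0.1 0 0 0 0 1;0 -0.1 0 0 0 0 1;0 -0.1 0 0 0 0 1;0 0 0 0 0 0 1"}}

```text
time_s: 22.78
tool_pos: [0.5897, -0.2126, 0.1862]
tcp_rot: [0.0, 3.141, 0.0]
wrist_force: [0.3, -0.4, 5.7]
gripper_width: 0.211
finger_force: 58.8
```

Request:
{"op": "carry_out", "data": {"commands": "0 -0.1 0 0 0 0 1;0 -0.1 0 0 0 0 1;0 -0.1 0 0 0 0 1;0 -0.1 0 0 0 0 1;0 0 0 0 0 0 1"}}

```text
time_s: 23.2
tool_pos: [0.5898, -0.2159, 0.1862]
tcp_rot: [-0.0, 3.141, 0.003]
wrist_force: [0.0, 5.4, 6.0]
gripper_width: 0.213
finger_force: 67.3
```

Request:
{"op": "carry_out", "data": {"commands": "0.1 0 0 0 0 0 1;0.1 0 0 0 0 0 1;0.1 0 0 0 0 0 1;0.1 0 0 0 0 0 1;0 0 0 0 0 0 1"}}

```text
time_s: 23.62
tool_pos: [0.5859, -0.2159, 0.1863]
tcp_rot: [-0.0, 3.14, 0.002]
wrist_force: [2.7, 3.2, 6.0]
gripper_width: 0.21
finger_force: 63.8
```

Request:
{"op": "carry_out", "data": {"commands": "0.1 0 0 0 0 0 1;0.1 0 0 0 0 0 1;0.1 0 0 0 0 0 1;0.1 0 0 0 0 0 1;0 0 0 0 0 0 1"}}

```text
time_s: 24.03
tool_pos: [0.5819, -0.216, 0.1864]
tcp_rot: [-0.0, 3.14, 0.002]
wrist_force: [0.7, 4.0, 6.7]
gripper_width: 0.207
finger_force: 63.6
```

Nothing found; the foot may be sticking to the floor while the spindle tilts in the pads. Switching to lift–shift–press probes.

Request:
{"op": "carry_out", "data": {"commands": "0 0 -0.3 0 0 0 1;0 0 0 0 0 0 1;0 0 0.3 0 0 0 1;0 0 0.05 0 0 0 1;0 0 0 0 0 0 1"}}

```text
time_s: 24.45
tool_pos: [0.5821, -0.2167, 0.1862]
tcp_rot: [0.0, 3.14, -0.001]
wrist_force: [0.2, 1.0, 9.6]
gripper_width: 0.211
finger_force: 58.6
```

Request:
{"op": "carry_out", "data": {"commands": "0 0 -0.3 0 0 0 1;-0.3 0 0 0 0 0 1;0 0 0.2 0 0 0 1;0 0 0.1 0 0 0 1;0 0 0 0 0 0 1"}}

```text
time_s: 24.87
tool_pos: [0.5852, -0.2167, 0.1862]
tcp_rot: [-0.0, 3.14, -0.001]
wrist_force: [-0.1, 0.6, 9.1]
gripper_width: 0.213
finger_force: 58.6
```

Request:
{"op": "carry_out", "data": {"commands": "0 0 -0.3 0 0 0 1;-0.3 0 0 0 0 0 1;0 0 0.2 0 0 0 1;0 0 0.1 0 0 0 1;0 0 0 0 0 0 1"}}

```text
time_s: 25.28
tool_pos: [0.5882, -0.2166, 0.186]
tcp_rot: [-0.0, 3.14, -0.001]
wrist_force: [0.0, 0.9, 8.5]
gripper_width: 0.219
finger_force: 58.6
```

Request:
{"op": "carry_out", "data": {"commands": "0 0 -0.3 0 0 0 1;-0.3 0 0 0 0 0 1;0 0 0.2 0 0 0 1;0 0 0.1 0 0 0 1;0 0 0 0 0 0 1"}}

```text
time_s: 25.7
tool_pos: [0.5911, -0.2166, 0.1859]
tcp_rot: [-0.0, 3.14, -0.001]
wrist_force: [0.5, 0.6, 7.3]
gripper_width: 0.209
finger_force: 58.6
```

Request:
{"op": "carry_out", "data": {"commands": "0 0 -0.3 0 0 0 1;0 0.3 0 0 0 0 1;0 0 0.2 0 0 0 1;0 0 0.1 0 0 0 1;0 0 0 0 0 0 1"}}

```text
time_s: 26.12
tool_pos: [0.5905, -0.2134, 0.1845]
tcp_rot: [0.0, -3.141, -0.001]
wrist_force: [0.0, 0.1, -2.8]
gripper_width: 0.207
finger_force: 59.3
```

Request:
{"op": "carry_out", "data": {"commands": "0 0 -0.3 0 0 0 1;0.3 0 0 0 0 0 1;0 0 0.2 0 0 0 1;0 0 0.1 0 0 0 1;0 0 0 0 0 0 1"}}

```text
time_s: 26.53
tool_pos: [0.588, -0.2137, 0.1863]
tcp_rot: [0.0, 3.14, -0.001]
wrist_force: [1.1, 0.1, 4.1]
gripper_width: 0.216
finger_force: 58.7
```

Request:
{"op": "carry_out", "data": {"commands": "0 0 -0.3 0 0 0 1;0.3 0 0 0 0 0 1;0 0 0.2 0 0 0 1;0 0 0.1 0 0 0 1;0 0 0 0 0 0 1"}}

```text
time_s: 26.95
tool_pos: [0.585, -0.2137, 0.1862]
tcp_rot: [0.0, 3.14, -0.001]
wrist_force: [-0.3, 0.1, 6.6]
gripper_width: 0.212
finger_force: 58.5
```

Request:
{"op": "carry_out", "data": {"commands": "0 0 -0.3 0 0 0 1;0.3 0 0 0 0 0 1;0 0 0.2 0 0 0 1;0 0 0.1 0 0 0 1;0 0 0 0 0 0 1"}}

```text
time_s: 27.37
tool_pos: [0.582, -0.2137, 0.1863]
tcp_rot: [0.0, 3.14, -0.001]
wrist_force: [0.4, 0.2, 7.9]
gripper_width: 0.207
finger_force: 58.6
```

Found: at TCP (0.591,-0.2135) the foot sank with no contact force. Returning there and pressing down.

Request:
{"op": "carry_out", "data": {"commands": "0 0 -0.3 0 0 0 1;-0.9 0 0 0 0 0 1;0 0 0.2 0 0 0 1;0 0 0.1 0 0 0 1;0 0 0 0 0 0 1"}}

```text
time_s: 27.78
tool_pos: [0.5913, -0.2136, 0.1859]
tcp_rot: [-0.0, 3.14, -0.001]
wrist_force: [0.4, 0.2, 7.9]
gripper_width: 0.208
finger_force: 58.5
```

Request:
{"op": "carry_out", "data": {"commands": "0 0 0.05 0 0 0 1;0 0 0.05 0 0 0 1;0 0 0 0 0 0 1;0 0 0 0 0 0 1;0 0 0 0 0 0 1"}}

```text
time_s: 28.2
tool_pos: [0.5915, -0.2137, 0.1858]
tcp_rot: [-0.0, 3.139, -0.001]
wrist_force: [-0.5, 0.6, 13.5]
gripper_width: 0.21
finger_force: 58.4
```

Request:
{"op": "carry_out", "data": {"commands": "0 0 0.05 0 0 0 1;0 0 0.05 0 0 0 1;0 0 0 0 0 0 1;0 0 0 0 0 0 1;0 0 0 0 0 0 1"}}

```text
time_s: 28.62
tool_pos: [0.5917, -0.2138, 0.1857]
tcp_rot: [-0.0, 3.138, -0.002]
wrist_force: [-1.7, 1.4, 18.2]
gripper_width: 0.212
finger_force: 58.5
```

Request:
{"op": "carry_out", "data": {"commands": "0 0 -0.5 0 0 0 1;0.1 0 0 0 0 0 1;0 0 0.2 0 0 0 1;0 0 0.1 0 0 0 1;0 0 0 0 0 0 1"}}

```text
time_s: 29.03
tool_pos: [0.59, -0.2136, 0.1856]
tcp_rot: [-0.0, 3.14, -0.0]
wrist_force: [-0.4, 0.4, 7.9]
gripper_width: 0.213
finger_force: 59.0
```

Request:
{"op": "carry_out", "data": {"commands": "0 0 -0.3 0 0 0 1;0 0.2 0 0 0 0 1;0 0 0.2 0 0 0 1;0 0 0.1 0 0 0 1;0 0 0 0 0 0 1"}}

```text
time_s: 29.45
tool_pos: [0.59, -0.2115, 0.1859]
tcp_rot: [-0.0, 3.14, -0.001]
wrist_force: [-0.1, -0.0, 7.3]
gripper_width: 0.214
finger_force: 59.3
```

Request:
{"op": "carry_out", "data": {"commands": "0 0 -0.3 0 0 0 1;-0.2 0 0 0 0 0 1;0 0 0.2 0 0 0 1;0 0 0.1 0 0 0 1;0 0 0 0 0 0 1"}}

```text
time_s: 29.87
tool_pos: [0.5919, -0.2116, 0.1854]
tcp_rot: [0.0, 3.141, -0.0]
wrist_force: [0.7, -0.5, 4.6]
gripper_width: 0.21
finger_force: 59.1
```

Request:
{"op": "carry_out", "data": {"commands": "0 0 -0.3 0 0 0 1;-0.2 0 0 0 0 0 1;0 0 0.2 0 0 0 1;0 0 0.1 0 0 0 1;0 0 0 0 0 0 1"}}

```text
time_s: 30.28
tool_pos: [0.5941, -0.2117, 0.186]
tcp_rot: [-0.0, 3.14, -0.001]
wrist_force: [-0.7, 0.4, 6.1]
gripper_width: 0.211
finger_force: 58.9
```

Request:
{"op": "carry_out", "data": {"commands": "0 0 -0.3 0 0 0 1;0 -0.2 0 0 0 0 1;0 0 0.2 0 0 0 1;0 0 0.1 0 0 0 1;0 0 0 0 0 0 1"}}

```text
time_s: 30.7
tool_pos: [0.5934, -0.2135, 0.1845]
tcp_rot: [-0.0, -3.141, -0.001]
wrist_force: [0.3, 0.2, -2.7]
gripper_width: 0.214
finger_force: 59.6
```

Request:
{"op": "carry_out", "data": {"commands": "0 0 -0.3 0 0 0 1;0 -0.2 0 0 0 0 1;0 0 0.2 0 0 0 1;0 0 0.1 0 0 0 1;0 0 0 0 0 0 1"}}

```text
time_s: 31.12
tool_pos: [0.594, -0.2157, 0.1861]
tcp_rot: [0.0, 3.14, -0.001]
wrist_force: [0.0, 0.3, 3.8]
gripper_width: 0.214
finger_force: 59.0
```

Request:
{"op": "carry_out", "data": {"commands": "0 0 -0.3 0 0 0 1;0.2 0 0 0 0 0 1;0 0 0.2 0 0 0 1;0 0 0.1 0 0 0 1;0 0 0 0 0 0 1"}}

```text
time_s: 31.53
tool_pos: [0.5918, -0.2155, 0.1857]
tcp_rot: [0.0, 3.141, -0.0]
wrist_force: [1.1, 0.3, 4.0]
gripper_width: 0.209
finger_force: 59.0
```

Free again at cmd (0.5934,-0.2135), so the socket centre is near (0.592,-0.2135). Going there and pressing on.

Request:
{"op": "carry_out", "data": {"commands": "0 0 -0.3 0 0 0 1;-0.15 0.2 0 0 0 0 1;0 0 0 0 0 0 1;0 0 0.2 0 0 0 1;0 0 0.1 0 0 0 1"}}

```text
time_s: 31.95
tool_pos: [0.5931, -0.2134, 0.1848]
tcp_rot: [0.0, -3.141, -0.0]
wrist_force: [0.4, 0.1, -1.5]
gripper_width: 0.215
finger_force: 59.6
```

Request:
{"op": "carry_out", "data": {"commands": "0 0 0 0 0 0 1;0 0 0.1 0 0 0 1;0 0 0.1 0 0 0 1;0 0 0 0 0 0 1;0 0 0 0 0 0 1"}}

```text
time_s: 32.37
tool_pos: [0.5931, -0.2135, 0.1832]
tcp_rot: [0.0, -3.141, -0.0]
wrist_force: [1.1, 0.1, -1.9]
gripper_width: 0.211
finger_force: 59.6
```

It's in the socket (z=0.1832 with no contact force). Pushing home.

Request:
{"op": "carry_out", "data": {"commands": "0 0 0.1 0 0 0 1;0 0 0.1 0 0 0 1;0 0 0.1 0 0 0 1;0 0 0.1 0 0 0 1;0 0 0 0 0 0 1"}}

```text
time_s: 32.78
tool_pos: [0.5931, -0.2135, 0.179]
tcp_rot: [0.0, -3.141, -0.0]
wrist_force: [0.1, 0.4, -2.0]
gripper_width: 0.21
finger_force: 59.6
```

Request:
{"op": "carry_out", "data": {"commands": "0 0 0.1 0 0 0 1;0 0 0.1 0 0 0 1;0 0 0.1 0 0 0 1;0 0 0.1 0 0 0 1;0 0 0 0 0 0 1"}}

```text
time_s: 33.2
tool_pos: [0.5931, -0.2135, 0.175]
tcp_rot: [0.0, -3.141, -0.0]
wrist_force: [0.3, 0.1, -2.6]
gripper_width: 0.215
finger_force: 59.6
```

Request:
{"op": "carry_out", "data": {"commands": "0 0 0.1 0 0 0 1;0 0 0.1 0 0 0 1;0 0 0.1 0 0 0 1;0 0 0.1 0 0 0 1;0 0 0 0 0 0 1"}}

```text
time_s: 33.62
tool_pos: [0.5931, -0.2135, 0.171]
tcp_rot: [-0.0, -3.141, -0.0]
wrist_force: [-0.7, 0.5, -3.0]
gripper_width: 0.209
finger_force: 59.6
```

Request:
{"op": "carry_out", "data": {"commands": "0 0 0.1 0 0 0 1;0 0 0.1 0 0 0 1;0 0 0.1 0 0 0 1;0 0 0.1 0 0 0 1;0 0 0 0 0 0 1"}}

```text
time_s: 34.03
tool_pos: [0.5931, -0.2135, 0.167]
tcp_rot: [-0.0, -3.141, -0.0]
wrist_force: [0.2, 1.4, -1.7]
gripper_width: 0.212
finger_force: 59.6
```

Request:
{"op": "carry_out", "data": {"commands": "0 0 0.05 0 0 0 1;0 0 0.05 0 0 0 1;0 0 0.05 0 0 0 1;0 0 0.05 0 0 0 1;0 0 0 0 0 0 1"}}

```text
time_s: 34.45
tool_pos: [0.5936, -0.2136, 0.1664]
tcp_rot: [-0.0, 3.14, -0.001]
wrist_force: [-0.5, 0.1, 5.8]
gripper_width: 0.209
finger_force: 58.9
```

Request:
{"op": "carry_out", "data": {"commands": "0 0 0.1 0 0 0 1;0 0 0 0 0 0 1;0 0 0 0 0 0 1;0 0 0 0 0 0 1;0 0 0 0 0 0 1"}}

```text
time_s: 34.87
tool_pos: [0.5939, -0.2138, 0.1663]
tcp_rot: [-0.0, 3.139, -0.002]
wrist_force: [-0.1, 0.7, 10.6]
gripper_width: 0.21
finger_force: 58.8
```

Fully home: the TCP is exactly 20 mm below the floor-contact height. Releasing.

Request:
{"op": "carry_out", "data": {"commands": "0 0 -0.25 0 0 0 1;0 0 0 0 0 0 1;0 0 0 0 0 0 5;0 0 0 0 0 0 5;0 0 0 0 0 0 5"}}

```text
time_s: 35.28
tool_pos: [0.5931, -0.2135, 0.1666]
tcp_rot: [-0.0, -3.141, -0.0]
wrist_force: [-0.1, 0.0, 0.2]
gripper_width: 0.584
finger_force: 0.0
```

Request:
{"op": "carry_out", "data": {"commands": "0 0 0 0 0 0 5;0 0 -1 0 0 0 5;0 0 -2 0 0 0 5;0 0 -4 0 0 0 5;0 0 -4 0 0 0 5"}}

```text
time_s: 35.7
tool_pos: [0.5926, -0.2133, 0.2778]
tcp_rot: [0.0, -3.14, -0.001]
wrist_force: [0.2, -0.1, -0.9]
gripper_width: 0.58
finger_force: 0.0
```

Request:
{"op": "carry_out", "data": {"commands": "0 0 -3 0 0 0 7;3 0.8 0 0 0 0 8.5;3 0.8 0 0 0 0 8.5;3 0.8 0 0 0 0 8.5;0 0 0 0 0 0 8.5"}}

```text
time_s: 36.12
tool_pos: [0.4999, -0.1886, 0.3087]
tcp_rot: [0.0, 3.14, -0.001]
wrist_force: [-0.6, 0.5, 0.2]
gripper_width: 0.995
finger_force: 0.0
```

```bash
cat >> h.py <<'E'
def roi_fit(im,c,X,r,z,lo,hi):
    p=proj(c,X).astype(int); y0,x0=max(0,p[1]-r),max(0,p[0]-r); hsv=cv2.cvtColor(im,cv2.COLOR_BGR2HSV)
    m=cv2.inRange(hsv,lo,hi)[y0:p[1]+r,x0:p[0]+r]
    q=max(cv2.findContours(m,cv2.RETR_EXTERNAL,cv2.CHAIN_APPROX_NONE)[0],key=cv2.contourArea)
    P=np.array([plane(c,(a[0][0]+x0,a[0][1]+y0),z)[:2] for a in q],np.float32)*1000
    print("exp px",p,"minrect",cv2.minAreaRect(P),"circ",cv2.minEnclosingCircle(P))
E
python3 - <<'E'
from h import *
im,c=grab("wrist","w9.png"); print(robot.get_obs()["tool_pos"]); np.savez('w9.npz',**c)
p=proj(c,(.431,-.1535,.04)).astype(int); print(p)
hsv=cv2.cvtColor(im,cv2.COLOR_BGR2HSV)
for d in range(-60,64,6): print(d,hsv[p[1],min(639,max(0,p[0]+d))], hsv[min(399,max(0,p[1]+d)),p[0]])
c6=dict(np.load('w6.npz')); print("blue",plane(c6,(492,42),.04))
print("spindle top px",proj(c,(.593,-.2135,.2)))
E
```

```text
[ 0.50159239 -0.18908627  0.30868386]
[349 118]
-60 [ 13  41 148] [ 16  44 145]
-54 [ 15  42 146] [ 14  44 150]
-48 [ 15  43 155] [ 13  45 154]
-42 [ 11  39 155] [ 13  42 145]
-36 [15 46 88] [ 14  40 146]
-30 [12 46 83] [ 14  44 140]
-24 [15 47 76] [ 26  27 159]
-18 [ 35  29 169] [ 32  23 165]
-12 [ 15 112 130] [16 90 99]
-6 [14 43 88] [11 46 88]
0 [15 46 88] [15 46 88]
6 [12 43 89] [14 43 88]
12 [15 90 51] [21 43 78]
18 [ 28  29 166] [ 33  31 167]
24 [ 26  27 159] [ 34  26 167]
30 [ 13  41 156] [ 13  42 153]
36 [ 16  42 153] [ 13  44 157]
42 [ 14  42 156] [ 14  43 161]
48 [ 13  44 144] [ 14  41 162]
54 [ 12  42 153] [ 13  41 154]
60 [ 14  44 149] [ 13  42 157]
blue [ 0.36863686 -0.05847377  0.04      ]
spindle top px [298.25276562 293.83891167]
```

```bash
python3 - <<'E'
from h import *
im=cv2.imread('pics/w9.png'); c=dict(np.load('w9.npz'))
roi_fit(im,c,(.431,-.1535,.04),45,.04,(20,15,135),(45,38,255))
# spindle head top
p=proj(c,(.593,-.2135,.2)).astype(int); hsv=cv2.cvtColor(im,cv2.COLOR_BGR2HSV)
for d in range(-32,33,4): print(d,hsv[p[1],p[0]+d],hsv[p[1]+d,p[0]])
E
```

```text
exp px [349 118] minrect ((431.9185791015625, -153.92225646972656), (63.960205078125, 64.01838684082031), 0.011442432180047035) circ ((431.33038330078125, -154.07176208496094), 32.61794662475586)
-32 [ 13  43 155] [23 18 57]
-28 [ 13  45 154] [18 21 60]
-24 [ 14  44 156] [15 31 66]
-20 [ 13  45 148] [17 27 65]
-16 [ 14  44 152] [23 17 60]
-12 [ 13  44 158] [15 22 71]
-8 [ 21  22 149] [ 18  21 159]
-4 [ 20  21 149] [ 19  23 153]
0 [ 19  23 152] [ 19  23 152]
4 [ 17  23 152] [ 18  22 154]
8 [ 19  23 153] [ 21  22 151]
12 [ 19  26 160] [ 14  42 152]
16 [ 16  42 151] [ 14  43 154]
20 [ 14  42 151] [ 14  42 158]
24 [ 14  42 152] [ 18  42 151]
28 [ 16  42 146] [ 13  42 150]
32 [ 14  43 154] [13 47 87]
```

```bash
python3 - <<'E'
from h import *
im=cv2.imread('pics/w9.png'); c=dict(np.load('w9.npz'))
roi_fit(im,c,(.593,-.2135,.2),26,.2,(15,14,130),(27,33,255))
E
```

```text
exp px [298 293] minrect ((593.38232421875, -212.34677124023438), (21.419939041137695, 21.523529052734375), 48.368896484375) circ ((592.9762573242188, -212.28929138183594), 11.296835899353027)
```

Request:
{"op": "carry_out", "data": {"commands": "2 1 1 0 0 0 8.5;2 1 3.5 0 0 0 8.5;2 1 3.5 0 0 0 8.5;1 0.5 3.5 0 0 0 8.5;0 0 3.5 0 0 0 8.5"}}

```text
time_s: 36.58
tool_pos: [0.4323, -0.1539, 0.1562]
tcp_rot: [-0.0, 3.14, -0.001]
wrist_force: [0.8, 0.8, -0.8]
gripper_width: 0.995
finger_force: 0.0
```

Request:
{"op": "carry_out", "data": {"commands": "0 0 3 0 0 0 8.5;0 0 2.5 0 0 0 8.5;0 0 2 0 0 0 8.5;0 0 1 0 0 0 8.5;0 0 0 0 0 0 8.5"}}

```text
time_s: 37.0
tool_pos: [0.4328, -0.1543, 0.0702]
tcp_rot: [0.0, -3.139, -0.002]
wrist_force: [-0.1, 0.6, -0.0]
gripper_width: 0.994
finger_force: 0.0
```

Request:
{"op": "carry_out", "data": {"commands": "0.1 0 1 0 0 0 8.5;0 0 1 0 0 0 8.5;0 0 0.8 0 0 0 8.5;0 0 0.5 0 0 0 8.5;0 0 0.1 0 0 0 8.5"}}

```text
time_s: 37.42
tool_pos: [0.4319, -0.1544, 0.0369]
tcp_rot: [-0.0, -3.141, -0.001]
wrist_force: [0.6, 0.4, -1.5]
gripper_width: 1.001
finger_force: 0.0
```

Request:
{"op": "carry_out", "data": {"commands": "0 0 0 0 0 0 7;0 0 0 0 0 0 6;0 0 0 0 0 0 5.5;0 0 0 0 0 0 5.5;0 0 0 0 0 0 5.5"}}

```text
time_s: 37.83
tool_pos: [0.4326, -0.1547, 0.039]
tcp_rot: [-0.0, 3.14, -0.001]
wrist_force: [-2.8, 0.2, 7.4]
gripper_width: 0.755
finger_force: 65.6
```

Request:
{"op": "carry_out", "data": {"commands": "0 0 0 0 0 0 5.5;0 0 0 0 0 0 5.5;0 0 -0.5 0 0 0 5.5;0 0 -1.5 0 0 0 5.5;0 0 -3 0 0 0 5.5"}}

```text
time_s: 38.25
tool_pos: [0.4308, -0.154, 0.0862]
tcp_rot: [-0.0, -3.138, -0.003]
wrist_force: [-0.4, 0.2, -1.2]
gripper_width: 0.758
finger_force: 66.3
```

Request:
{"op": "carry_out", "data": {"commands": "0 0 -4 0 0 0 5.5;0 0 -4 0 0 0 5.5;0 0 -4 0 0 0 5.5;0 0 -4 0 0 0 5.5;0 0 -4 0 0 0 5.5"}}

```text
time_s: 38.67
tool_pos: [0.4317, -0.1543, 0.2906]
tcp_rot: [-0.0, 3.141, -0.001]
wrist_force: [1.4, -0.7, -0.7]
gripper_width: 0.756
finger_force: 66.3
```

```bash
python3 - <<'E'
from h import *
im,c=grab("wrist","w10.png"); o=robot.get_obs(); t=o["tool_pos"]; print(t,o["finger_force"],o["gripper_width"])
roi_fit(im,c,(t[0],t[1],t[2]+.004),110,t[2]+.004,(20,10,60),(45,60,255))
E
```

```text
[ 0.43285021 -0.15479068  0.29892115] 66.36419707909226 0.7573493720711196
exp px [321 289] minrect ((419.40216064453125, -152.7752685546875), (63.82330322265625, 68.3499526977539), 88.34980773925781) circ ((422.74908447265625, -154.81884765625), 37.74361801147461)
```

Request:
{"op": "carry_out", "data": {"commands": "-2 -1 0 0 0 0 5.5;-3.5 -1.2 0 0 0 0 5.5;-3.5 -1.2 0 0 0 0 5.5;-3.5 -1.2 0 0 0 0 5.5;-2.5 -1.1 0 0 0 0 5.5"}}

```text
time_s: 39.13
tool_pos: [0.5843, -0.2121, 0.2877]
tcp_rot: [-0.0, 3.141, 0.0]
wrist_force: [-0.5, 0.4, -0.2]
gripper_width: 0.757
finger_force: 66.3
```

Request:
{"op": "carry_out", "data": {"commands": "-1 0 0 0 0 0 5.5;0 0 0 0 0 0 5.5;0 0 0 0 0 0 5.5;0 0 0 0 0 0 5.5;0 0 0 0 0 0 5.5"}}

```text
time_s: 39.55
tool_pos: [0.5913, -0.2112, 0.2886]
tcp_rot: [-0.0, 3.141, -0.001]
wrist_force: [-0.2, 0.3, -0.6]
gripper_width: 0.754
finger_force: 66.3
```

```bash
python3 - <<'E'
from h import *
o=robot.get_obs(); t=o["tool_pos"]; print(t,o["finger_force"],o["gripper_width"])
a,ca=grab("side","s11.png"); b,cb=grab("scene","e11.png")
for im,c in((a,ca),(b,cb)):
    print("exp roll bottom",proj(c,(t[0],t[1],t[2]-.039)),"spindle top",proj(c,(.593,-.2123,.2)))
def cr(i,c,X,r,f):
    p=proj(c,X).astype(int); print("crop origin",p-r); return cv2.resize(i[p[1]-r:p[1]+r,p[0]-r:p[0]+r],(f,f),interpolation=cv2.INTER_CUBIC)
cv2.imwrite('pics/c11.png',np.hstack([cr(a,ca,(.593,-.213,.22),50,400),cr(b,cb,(.593,-.213,.22),50,400)]))
E
```

```text
[ 0.59130878 -0.21120306  0.28862023] 66.33924052119255 0.7542640753869921
exp roll bottom [388.04609849 186.17333109] spindle top [386.69665092 201.90818798]
exp roll bottom [232.27709328 180.47496796] spindle top [233.72100203 195.64449287]
crop origin [337 145]
crop origin [182 139]
```

Request:
{"op": "carry_out", "data": {"commands": "-0.25 -0.1 1 0 0 0 5.5;0 0 1 0 0 0 5.5;0 0 1 0 0 0 5.5;0 0 0.5 0 0 0 5.5;0 0 0 0 0 0 5.5"}}

```text
time_s: 40.07
tool_pos: [0.5942, -0.2123, 0.2505]
tcp_rot: [-0.0, -3.139, -0.002]
wrist_force: [1.4, 0.2, -0.2]
gripper_width: 0.759
finger_force: 66.3
```

Request:
{"op": "carry_out", "data": {"commands": "0 0 0.3 0 0 0 5.5;0 0 0.3 0 0 0 5.5;0 0 0.3 0 0 0 5.5;0 0 0.3 0 0 0 5.5;0 0 0.3 0 0 0 5.5"}}

```text
time_s: 40.48
tool_pos: [0.5947, -0.2125, 0.2376]
tcp_rot: [-0.0, 3.141, -0.0]
wrist_force: [-0.3, -0.2, 0.8]
gripper_width: 0.758
finger_force: 66.3
```

Request:
{"op": "carry_out", "data": {"commands": "0 0 0.3 0 0 0 5.5;0 0 0.3 0 0 0 5.5;0 0 0.3 0 0 0 5.5;0 0 0.3 0 0 0 5.5;0 0 0 0 0 0 5.5"}}

```text
time_s: 40.9
tool_pos: [0.5945, -0.2125, 0.225]
tcp_rot: [-0.0, -3.141, -0.0]
wrist_force: [-0.5, -0.4, -0.2]
gripper_width: 0.758
finger_force: 66.3
```

Request:
{"op": "carry_out", "data": {"commands": "0.05 0 0.5 0 0 0 5.5;0 0 0.5 0 0 0 5.5;0 0 0.5 0 0 0 5.5;0 0 0.5 0 0 0 5.5;0 0 0.5 0 0 0 5.5"}}

```text
time_s: 41.32
tool_pos: [0.5941, -0.2125, 0.2001]
tcp_rot: [-0.0, -3.141, -0.0]
wrist_force: [0.7, -0.4, 0.1]
gripper_width: 0.761
finger_force: 66.3
```

Request:
{"op": "carry_out", "data": {"commands": "0 0 0.5 0 0 0 5.5;0 0 0.5 0 0 0 5.5;0 0 0.5 0 0 0 5.5;0 0 0.5 0 0 0 5.5;0 0 0 0 0 0 5.5"}}

```text
time_s: 41.73
tool_pos: [0.5939, -0.2124, 0.1795]
tcp_rot: [0.0, -3.14, -0.001]
wrist_force: [0.7, 0.1, -0.9]
gripper_width: 0.758
finger_force: 66.3
```

Request:
{"op": "carry_out", "data": {"commands": "0 0 0.5 0 0 0 5.5;0 0 0.5 0 0 0 5.5;0 0 0.3 0 0 0 5.5;0 0 0.3 0 0 0 5.5;0 0 0.2 0 0 0 5.5"}}

```text
time_s: 42.15
tool_pos: [0.5941, -0.2125, 0.1623]
tcp_rot: [0.0, -3.141, -0.0]
wrist_force: [0.1, 0.2, -0.3]
gripper_width: 0.759
finger_force: 66.3
```

Request:
{"op": "carry_out", "data": {"commands": "0 0 0.2 0 0 0 5.5;0 0 0.1 0 0 0 5.5;0 0 0.1 0 0 0 5.5;0 0 0 0 0 0 5.5;0 0 0 0 0 0 5.5"}}

```text
time_s: 42.57
tool_pos: [0.5942, -0.2125, 0.1589]
tcp_rot: [0.0, 3.141, -0.0]
wrist_force: [0.2, 0.3, -0.2]
gripper_width: 0.757
finger_force: 66.3
```

Request:
{"op": "carry_out", "data": {"commands": "0 0 0 0 0 0 8.5;0 0 0 0 0 0 8.5;0 0 0 0 0 0 8.5;0 0 0 0 0 0 8.5;0 0 0 0 0 0 8.5"}}

```text
time_s: 42.98
tool_pos: [0.5942, -0.2125, 0.1589]
tcp_rot: [0.0, 3.142, -0.0]
wrist_force: [0.0, -1.1, 0.4]
gripper_width: 0.996
finger_force: 0.0
```

Request:
{"op": "carry_out", "data": {"commands": "0 0 -1 0 0 0 8.5;0 0 -3 0 0 0 8.5;0 0 -4 0 0 0 8.5;0 0 -4 0 0 0 8.5;0 0 -3 0 0 0 8.5"}}

```text
time_s: 43.4
tool_pos: [0.5941, -0.2125, 0.3134]
tcp_rot: [-0.0, 3.139, -0.002]
wrist_force: [1.0, -0.0, 0.4]
gripper_width: 0.998
finger_force: 0.0
```

Request:
{"op": "carry_out", "data": {"commands": "1.5 -3.5 0 0 0 0 5;1.5 -3.5 0 0 0 0 3;0.5 -3.5 0 0 0 0 1;0 -1.2 0 0 0 0 0;0 0 0 0 0 0 0"}}

```text
time_s: 43.82
tool_pos: [0.5585, -0.332, 0.3092]
tcp_rot: [-0.004, -3.141, 0.001]
wrist_force: [0.8, -0.2, -0.1]
gripper_width: 0.292
finger_force: 0.0
```

```bash
python3 - <<'E'
from h import *
o=robot.get_obs(); t=o["tool_pos"]; print(t,o["gripper_width"])
im,c=grab("wrist","w12.png");a,ca=grab("side","s12.png"); b,cb=grab("scene","e12.png"); np.savez('w12.npz',**c)
def cr(i,c,X,r,f):
    p=proj(c,X).astype(int); print("crop origin",p-r); x0,y0=max(0,p[0]-r),max(0,p[1]-r); return cv2.resize(i[y0:y0+2*r,x0:x0+2*r],(f,f),interpolation=cv2.INTER_CUBIC)
cv2.imwrite('pics/c12.png',np.hstack([cr(a,ca,(.58,-.25,.1),50,266),cr(b,cb,(.58,-.25,.1),50,266),cr(im,c,(.58,-.25,.1),90,266)]))
for z,X in((.12,(.5935,-.2123,.12)),): roi_fit(im,c,X,60,.12,(20,15,110),(45,40,255))
print(proj(c,(.5625,-.33,.1)))
E
```

```text
[ 0.55849029 -0.33204756  0.30916269] 0.2919855292242243
crop origin [334 190]
crop origin [174 171]
crop origin [299 104]
exp px [423 210] minrect ((579.6124877929688, -207.1993408203125), (64.38218688964844, 37.36799621582031), 74.22734069824219) circ ((591.3255615234375, -210.45887756347656), 32.3558349609375)
[325.52335171 181.47288309]
```

View pics/c12.png

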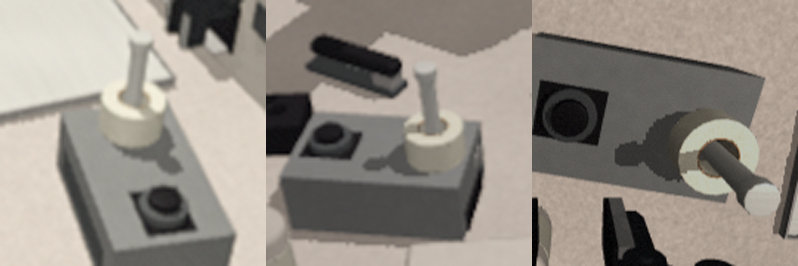

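The roll lies flat on the deck around the upright spindle in all three views. The button is at wrist px (325,182), i.e. (0.562,-0.330). Now pressing it with shut fingers.

Request:
{"op": "carry_out", "data": {"commands": "-0.3 0.1 2 0 0 0 0;0 0 3.5 0 0 0 0;0 0 3.5 0 0 0 0;0 0 3 0 0 0 0;0 0 2 0 0 0 0"}}

```text
time_s: 44.38
tool_pos: [0.5619, -0.3266, 0.1657]
tcp_rot: [0.002, -3.139, -0.002]
wrist_force: [-0.6, 0.2, 0.4]
gripper_width: 0.002
finger_force: 0.0
```

Request:
{"op": "carry_out", "data": {"commands": "0 0 1 0 0 0 0;0 0 0.5 0 0 0 0;0 0 0 0 0 0 0;0 0 0 0 0 0 0;0 0 0 0 0 0 0"}}

```text
time_s: 44.8
tool_pos: [0.5628, -0.3287, 0.1557]
tcp_rot: [-0.0, 3.14, -0.002]
wrist_force: [0.3, -0.4, 0.5]
gripper_width: 0.003
finger_force: 0.0
```

Request:
{"op": "carry_out", "data": {"commands": "0.05 -0.15 0.5 0 0 0 0;0 0 0.5 0 0 0 0;0 0 0.5 0 0 0 0;0 0 0.5 0 0 0 0;0 0 0 0 0 0 0"}}

```text
time_s: 45.22
tool_pos: [0.5612, -0.3298, 0.1322]
tcp_rot: [-0.0, -3.14, -0.001]
wrist_force: [-0.2, -0.5, -0.7]
gripper_width: -0.001
finger_force: 0.0
```

Request:
{"op": "carry_out", "data": {"commands": "0 0 0.2 0 0 0 0;0 0 0.2 0 0 0 0;0 0 0.2 0 0 0 0;0 0 0.2 0 0 0 0;0 0 0 0 0 0 0"}}

```text
time_s: 45.63
tool_pos: [0.5616, -0.3299, 0.1253]
tcp_rot: [-0.0, -3.141, -0.0]
wrist_force: [-0.7, -0.3, 0.1]
gripper_width: 0.004
finger_force: 0.0
```

Request:
{"op": "carry_out", "data": {"commands": "0 0 0.1 0 0 0 0;0 0 0.1 0 0 0 0;0 0 0.1 0 0 0 0;0 0 0.1 0 0 0 0;0 0 0 0 0 0 0"}}

```text
time_s: 46.05
tool_pos: [0.5618, -0.3301, 0.1219]
tcp_rot: [-0.0, 3.141, -0.0]
wrist_force: [-0.2, 0.2, 3.0]
gripper_width: -0.003
finger_force: 1.3
```

Request:
{"op": "carry_out", "data": {"commands": "0 0 0.1 0 0 0 0;0 0 0.1 0 0 0 0;0 0 0.1 0 0 0 0;0 0 0 0 0 0 0;0 0 0 0 0 0 0"}}

```text
time_s: 46.47
tool_pos: [0.5617, -0.3301, 0.1189]
tcp_rot: [-0.0, 3.141, -0.0]
wrist_force: [-0.8, 0.2, 3.9]
gripper_width: -0.001
finger_force: 2.1
```

Request:
{"op": "carry_out", "data": {"commands": "0 0 0.1 0 0 0 0;0 0 0.1 0 0 0 0;0 0 0 0 0 0 0;0 0 0 0 0 0 0;0 0 0 0 0 0 0"}}

```text
time_s: 46.88
tool_pos: [0.5618, -0.3301, 0.1179]
tcp_rot: [-0.0, 3.141, -0.001]
wrist_force: [-4.7, 2.8, 13.5]
gripper_width: 0.001
finger_force: 6.6
```

Request:
{"op": "carry_out", "data": {"commands": "0 0 0.1 0 0 0 0;0 0 0.1 0 0 0 0;0 0 0 0 0 0 0;0 0 0 0 0 0 0;0 0 0 0 0 0 0"}}

```text
time_s: 47.3
tool_pos: [0.5619, -0.3302, 0.1176]
tcp_rot: [-0.0, 3.14, -0.001]
wrist_force: [-11.1, 6.4, 28.4]
gripper_width: 0.002
finger_force: 14.1
```

Request:
{"op": "carry_out", "data": {"commands": "0 0 0.1 0 0 0 0;0 0 0 0 0 0 0;0 0 0 0 0 0 0;0 0 0 0 0 0 0;0 0 0 0 0 0 0"}}

```text
time_s: 47.72
tool_pos: [0.5619, -0.3302, 0.1175]
tcp_rot: [-0.0, 3.14, -0.002]
wrist_force: [-14.5, 9.4, 35.9]
gripper_width: 0.006
finger_force: 17.9
```

The button has bottomed out: about 6 mm of travel, then a stiff stop. Letting go, moving clear and doing a final check.

Request:
{"op": "carry_out", "data": {"commands": "0 0 -0.5 0 0 0 0;0 0 -1 0 0 0 0;0 0 -3 0 0 0 0;0 0 -4 0 0 0 0;0 0 -4 0 0 0 0"}}

```text
time_s: 48.13
tool_pos: [0.5611, -0.3297, 0.2392]
tcp_rot: [-0.0, -3.139, -0.002]
wrist_force: [0.3, -0.8, 0.3]
gripper_width: -0.003
finger_force: 0.0
```

Request:
{"op": "carry_out", "data": {"commands": "0 0 -4 0 0 0 0;0 0 -3 0 0 0 0;0 0 0 0 0 0 0;0 0 0 0 0 0 0;0 0 0 0 0 0 0"}}

```text
time_s: 48.55
tool_pos: [0.5615, -0.33, 0.3078]
tcp_rot: [0.0, -3.141, -0.001]
wrist_force: [0.4, -0.3, -0.5]
gripper_width: 0.002
finger_force: 0.0
```

```bash
python3 - <<'E'
from h import *
o=robot.get_obs(); print(o["time_s"],o["tool_pos"],o["wrist_force"])
a,ca=grab("side","s13.png"); s5=cv2.imread('pics/s5.png'); s12=cv2.imread('pics/s12.png')
d=lambda x,y,r:(cv2.absdiff(x,y).max(2)[r[1]:r[3],r[0]:r[2]]>40).sum()
print("basket vs s5",d(a,s5,(250,130,345,190)),"roll/spindle vs s12",d(a,s12,(360,195,400,250)),"tray vs s12",d(a,s12,(305,180,398,232)))
cartons(a,ca,z=.041,roi=(255,135,345,185),amin=60)
cartons(a,ca,z=.044,roi=(305,185,370,232),amin=60)
E
```

```text
48.55 [ 0.56154677 -0.32995809  0.30776856] [ 0.38888046 -0.27502631 -0.5122952 ]
basket vs s5 360 roll/spindle vs s12 29 tray vs s12 26
carton px [297. 159.] xy 0.5316 0.3433 size 367 361 ang 70.6
```

```bash
python3 - <<'E'
from h import *
R=(250,130,345,190); I={k:cv2.imread(f'pics/{k}.png') for k in("s5","s8","s11","s12","s13")}
d=lambda x,y:(cv2.absdiff(x,y).max(2)[R[1]:R[3],R[0]:R[2]]>40)
for x,y in(("s5","s8"),("s8","s11"),("s11","s12"),("s12","s13")):
    m=d(I[x],I[y]); ys,xs=np.nonzero(m); print(x,y,m.sum(), (xs.min()+R[0],xs.max()+R[0],ys.min()+R[1],ys.max()+R[1]) if m.any() else '')
ca=robot.calibration("side")
for k in("s5","s13"):
    hsv=cv2.cvtColor(I[k],cv2.COLOR_BGR2HSV); m=((hsv[...,0]>8)&(hsv[...,0]<40)&(hsv[...,2]>50)).astype(np.uint8); k0=np.zeros_like(m); k0[140:180,262:335]=1; m*=k0
    n,_,st,ce=cv2.connectedComponentsWithStats(m)
    print(k,[(s.tolist(),plane(ca,c,.041).round(3)) for s,c in zip(st[1:],ce[1:]) if s[4]>40])
E
```

```text
s5 s8 0 
s8 s11 372 (np.int64(267), np.int64(292), np.int64(151), np.int64(172))
s11 s12 0 
s12 s13 0 
s5 [([327, 140, 8, 10, 45], array([0.691, 0.405, 0.041])), ([300, 151, 25, 15, 258], array([0.573, 0.32 , 0.041])), ([269, 157, 24, 15, 267], array([0.449, 0.319, 0.041]))]
s13 [([327, 140, 8, 10, 45], array([0.691, 0.405, 0.041])), ([300, 151, 25, 15, 259], array([0.573, 0.32 , 0.041])), ([267, 152, 25, 17, 339], array([0.455, 0.35 , 0.041]))]
```

One carton was knocked about 3 cm but is still inside the basket, and everything else is unchanged. Handing in.

```bash
python3 -c "
from plant import robot
print(robot.hand_in())"
```

```text
the job is handed in; nothing more can be done
None
```

I handed the job in at about 49 s: both cartons are in the red basket, the spindle is fully home in its socket, the label roll lies flat on the deck, and the feed button was pressed fully down and released.

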